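Free the transport lock of a kitchen bench scale and snap its pan carrier on

ROBOT

A 6-joint arm with a two-finger parallel gripper is mounted at the origin on the work surface. World frame = base frame: x ahead of the robot, y to its left, z up, the work surface at z = 0. Lengths are in m, angles in rad, forces in N, time in s.
With the tool pointing down it reaches from about 0.375 to 0.75 m from the base axis. Payload 9 kg.
Tool frame: the origin (TCP) lies between the finger pads; the fingertips stand 14 mm ahead of it and the grasp point (between the pads) lies 5 mm behind it; z points along the fingers, x is the direction in which the jaws open and shut, and the axes are right-handed (so a half turn about z gives the same grasp; the last joint's range is limited). The gripper opens to 85 mm and grips with 20 to 120 N. Pads are 22 mm wide; open, the fingers measure 114 mm over their backs; the gripper's body (76 mm by 85 mm) begins 54 mm behind the grasp point. The pads swing forward as they close: fully open they stand 13 mm farther back than shut.
Start: joints at [1.087, 0.104, 0.097, 1.564, 0, 1.353], TCP at [0.158, 0.579, 0.207] pointing down, gripper open.
Joint ranges: [-2.99, 2.99], [-0.84, 1.86], [-1.1, 1.16], [-1.84, 2.11], [-1.51, 1.56], [-3.14, 3.14]. Speed limits (rad/s): [2.22, 2.22, 2.57, 3.14, 3.14, 3.14].

INTERFACE

Orientations are given as a unit quaternion [w, x, y, z].
In Python, from station import sense, snapshot, camera_params, job_done gives the robot as it stands.
- The arm moves only by the tool arm_command, never from a script. Its argument "plan" is a list of rows, each a list of 3 entries, a list of its own where there are three numbers: the finger opening in cm, from 0 to 8.54, then the shift along the world's x, y, z in cm, then the turn about the world's z in degrees. A call has 1 to 10 rows; each row is the pose to reach, as a shift and turn from the pose commanded when the call began; what a row does not reach only later rows make up. A row lasts 1/12 s, in which the tool goes at most 41.7 mm and 7.16 degrees, less where a joint would pass 70% of its speed; a pose out of reach is approached as far as the arm can. A call with a gripper value outside its range is refused whole. The fingers move at their own pace and stop on an object; "squeeze" is the grip in N (left out, the last holds). Time passes only in rows, so rows that repeat a pose let the fingers close. It gives the time, the measured TCP pose, the force and the opening at its end, in the units of the state.
- sense(): the state, without advancing time (a new reading comes with each control period).
- snapshot(name): name is "scene" or "side" or "wrist"; returns the picture (400x640x3 uint8, red, green, blue); there is no depth.
- camera_params(name): a dict with "vfov" (degrees; the focal length in pixels is half the picture's height over the tangent of half this angle, whatever the lens; pixels are square), "cx", "cy" (the principal point, pixels), "rvec" (rotation vector, rad) and "tvec" (3), from world to camera coordinates, as OpenCV has them; the wrist camera has in their place "mount" (4x4, takes a point from camera to tool coordinates, whose origin is the TCP and whose axes are the tool frame's). Camera axes: x right, y down, z forward; pixel columns grow to the right and rows downward; lengths in m; the calibration is good to about 2 mm. A picture is of the moment at which its call begins: read the wrist's pose just before it. camera_params takes no time and is no camera call.
- job_done(): hands the job in, once; it reports no verdict.
The state is a dict: "t": time; "joint_positions": joint angles; "joint_vel": joint speeds; "effort": joint torques, N m; "tool_pos": TCP position; "tool_rot": TCP orientation; "force": force on the tool from outside, world axes, zero at the start; "torque": the same for the moment, N m; "opening": finger opening in m.
Only numpy, scipy, OpenCV 4.12 (cv2) and the standard library are available. Lean on these libraries where they do the work, as an engineer would, in place of code of your own. Each camera call takes 0.05 s, during which the arm holds its last target.

TASK

Take the drift punch out of the wooden block and use it to drive the scale's stuck transport pin down, right through and clear of its bridge, then stand the punch back in the hole of the block. Then lower the loose holed carrier plate, spigot up, over the scale's four snap studs without dropping it and press it down, keeping it level, until all four have clicked and it sits fully home. Leave the jar, cutter ring, bowl and cup where they are.

Things in the scene. Friction and masses are not known exactly. Their poses are not given: they have to be found in the camera images.
- scale: Low white open-topped bench scale with its pan off, fixed, walls 47 mm high; origin on the bench under the middle of its four studs, z up. Housing spans x -95 to +145 mm, y -95 to +95 mm; a grey-topped key console (50 mm high) is the +x end. In the middle an aluminium bridge (36 mm along x, 62 along y, z = 38 to 54 mm) has an upright square through hole, 12 mm wide, that holds the pin.
- studs_mid (a point): Point midway between the four snap studs at the height of their seats (z = 56 mm). The studs stand at x = +-65, y = +-50 mm of the scale. On the studs the loose plate first stops some 8 to 12 mm above the seats; it springs down onto the seats as the barbs click out over it. Pressed in the middle, all four take 12 to 18 N.
- stud0 (a point): Seat of the stud at scale x = +65, y = +50 mm. Each stud: 20 mm round pillar with a flat top (the seat, z = 56 mm), on it a 12 mm white split stud with a pointed nose, top at z = 78 mm, and two sprung barbs along x, 17 mm over both, that a hole must be pushed past with about 4 to 5 N.
- pin (a joint): Travel of the stuck transport pin in m, growing as it goes down, end stop at 0.026. Upright steel pin, 10 mm in diameter, 28 mm long, in the bridge hole at the scale's middle. It moves stiffly (about 10 N plus 20 N per m/s) and stays where it is left. Its top clears the bridge's underside at 0.023; only something slimmer than the 12 mm hole can follow it down.
- pin_top (a point): Centre of the pin's top face, 61 mm above the bench at joint value 0 (7 mm proud of the bridge), lower by the joint value.
- punch: Steel drift punch, 115 mm long, 0.15 kg, loose, upright in the block; origin at its tip, z up along it. Round stem, 5.6 mm at the tip widening to 8 mm, z = 0 to 36 mm; round collar, 28 mm in diameter, z = 36 to 41; square shank 16 x 16 mm, sides along its x and y, z = 41 to 111; button on top to 115 mm. In the block it hangs by the collar, tip 8 mm above the bench.
- punch_tip (a point): Centre of the punch's tip (same point as its origin).
- block: Plain wooden tool block, 70 x 70 x 44 mm, fixed; origin under its centre, z up.
- block_hole (a point): Mouth of the block's one hole, at the centre of its top face (z = 44 mm): 14 mm square, 39 mm deep.
- carrier: Loose aluminium pan carrier, 0.35 kg: flat plate 160 (x) x 130 (y) x 4 mm with four square 14 mm holes at x = +-65, y = +-50 mm, lying on the bench; a square spigot, 36 (x) x 28 (y) mm, stands 40 mm high on the middle of the plate (its top 44 mm above the underside). Origin at the centre of the underside, z up. It fits the scale either way round (half a turn).
- hole0 (a point): Centre of carrier hole 0 on the plate's underside (carrier x = 65 mm, y = 50 mm).
- hole1 (a point): Centre of carrier hole 1 on the plate's underside (carrier x = 65 mm, y = -50 mm).
- hole2 (a point): Centre of carrier hole 2 on the plate's underside (carrier x = -65 mm, y = 50 mm).
- hole3 (a point): Centre of carrier hole 3 on the plate's underside (carrier x = -65 mm, y = -50 mm).
- jar: Bystander: closed glass jar, 68 mm in diameter, 100 mm high; origin under its centre.
- cutter: Bystander: steel pastry cutter ring, 64 mm in diameter, 35 mm high; origin under its centre.
- bowl: Bystander: white bowl, 130 mm in diameter, 55 mm high; origin under its centre.
- cup: Bystander: steel cup, 70 mm in diameter, 80 mm high; origin under its centre.
There are look-alikes about, which are no part of the job. Of the things shaped like the punch, the steel one is meant.

How it is judged:
On the way, in this order (a step that is already met when the one before it is completed fails the run):
1. the pin is driven down clear of the bridge with the punch's tip on it (value of joint pin above 0.0225 m and distance between punch_tip and pin_top below 0.008 m), for 0.05 s.
2. the punch stands in the block again, let go (horizontal distance between punch_tip and block_hole below 0.008 m and height (world z) of punch_tip below 0.013 m and angle between punch's own z axis and vertical below 0.15 rad and contact force between the fingers and punch below 0.1 N), for 0.2 s.
3. the carrier is let down with its four holes over the studs (horizontal distance between carrier and studs_mid below 0.005 m and angle between the x axis of carrier and the x axis of scale, either way round below 0.08 rad and height (world z) of each of hole0, hole1, hole2, hole3 below 0.076 m), for 0.05 s.
At the end, for the whole second after the job is handed in: Pin driven over 22.5 mm; punch upright in the block's hole (tip within 8 mm of its axis, below 13 mm, tilt under 0.15 rad); carrier over the studs (centre within 5 mm, turn under 0.08 rad, either way round), its underside at all four holes within 1.8 mm of the seats; all at rest (value of joint pin above 0.0225 m and horizontal distance between punch_tip and block_hole below 0.008 m and height (world z) of punch_tip below 0.013 m and angle between punch's own z axis and vertical below 0.15 rad and horizontal distance between carrier and studs_mid below 0.005 m and angle between the x axis of carrier and the x axis of scale, either way round below 0.08 rad and height (world z) of each of hole0, hole1, hole2, hole3 below 0.0578 m and linear speed of each of carrier, punch below 0.02 m/s); the robot touches nothing.
It fails at once if the jar, cutter ring, bowl or cup is shifted more than 30 mm (distance of any of jar, cutter, bowl, cup from where it was at the start of the episode above 0.03 m).
It fails at once if the carrier is tilted more than 0.2 rad while over the studs (horizontal distance between carrier and studs_mid below 0.05 m and angle between carrier's own z axis and vertical above 0.2 rad).
It fails at once if the carrier is dropped onto the studs (faster than 0.6 m/s) (horizontal distance between carrier and studs_mid below 0.02 m and height (world z) of carrier between 0.066 and 0.09 m and linear speed of carrier above 0.6 m/s).
It also fails if it takes over 59 s, if anything falls off the work surface, if the arm or the gripper's body presses on something with over 40 N, if the wrist force passes 120 N, or if a joint passes its speed limit or range.

## Working session

There is one attempt and no reset: what is moved stays moved. The work goes in short steps, Python scripts to look and compute and a tool call to move; the robot and the scene stay as the last step left them, time stands still between calls to the robot, and variables do not carry over. Pictures are saved under pics/ and viewed, and the job is handed in when it is done.

Besides the shell and the picture viewer there is one more tool, called after "Call:" as name(argument=value, ...), one argument or row to a line, values as JSON. arm_command: Moves the arm, as the interface text tells. Its arguments: {"type":"object","properties":{"plan":{"type":"array","items":{"type":"array"}},"squeeze":{"type":"number"}},"required":["plan"]}

```bash
ls; mkdir -p pics; python3 - <<'E'
from station import *
import cv2
s=sense(); print(s)
for n in ["scene","side","wrist"]:
    print(n,camera_params(n))
    im=snapshot(n); cv2.imwrite(f"pics/{n}0.png",im[:,:,::-1])
E
```

```text
pics
{'t': 0.0, 'joint_positions': array([ 1.08729487e+00,  1.04685263e-01,  9.64626219e-02,  1.56392699e+00,
       -2.36523132e-05,  1.35308908e+00]), 'joint_vel': array([ 0.00073484,  0.00028864, -0.00024622, -0.00023224,  0.00040721,
        0.00017204]), 'effort': array([ 2.64291688e-03, -5.56947005e+01,  5.03636563e+01,  1.74904650e-02,
       -1.91663567e-04, -2.14519304e-05]), 'tool_pos': array([0.15742742, 0.57858577, 0.20652692]), 'tool_rot': array([ 2.95746585e-04,  7.94567519e-01,  6.07175428e-01, -6.08710849e-04]), 'force': array([0.14691181, 0.15876208, 0.55426364]), 'torque': array([0.01771517, 0.01791813, 0.01578565]), 'opening': 0.0854954986692338}
scene {'vfov': 53.935889377206024, 'cx': 321.8155956043803, 'cy': 194.70863935712995, 'rvec': array([ 1.22973317,  2.38670817, -0.88870976]), 'tvec': array([ 0.33624278, -0.31051955,  1.72125308])}
side {'vfov': 46.150397061030056, 'cx': 316.7360803992662, 'cy': 199.93876999426453, 'rvec': array([ 2.09369401, -0.86333278,  0.43698297]), 'tvec': array([-0.39706439,  0.3145608 ,  0.96659754])}
wrist {'vfov': 70.13976215597629, 'cx': 315.6168495681266, 'cy': 202.62210959823696, 'mount': array([[ 9.99999947e-01, -3.13920239e-04, -8.57705043e-05,
        -1.05788820e-03],
       [ 3.25426631e-04,  9.64691009e-01,  2.63384037e-01,
        -6.79080886e-02],
       [ 6.04547090e-08, -2.63384050e-01,  9.64691060e-01,
        -1.66347605e-01],
       [ 0.00000000e+00,  0.00000000e+00,  0.00000000e+00,
         1.00000000e+00]])}
```

View pics/scene0.png

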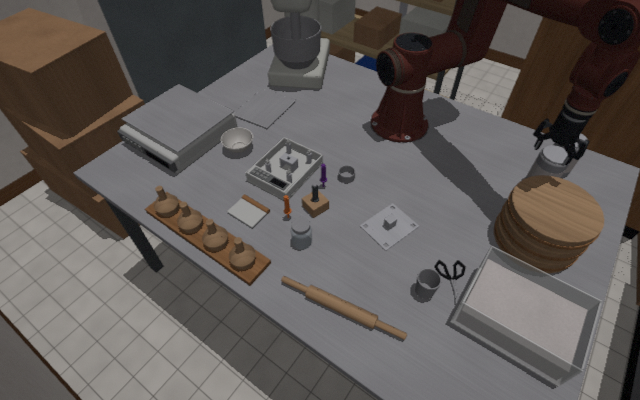

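View pics/side0.png

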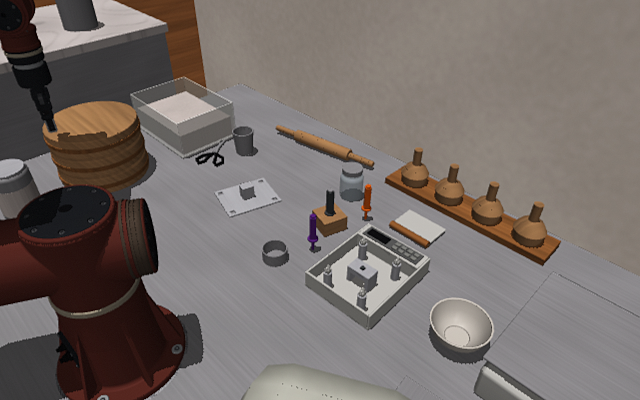

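View pics/wrist0.png

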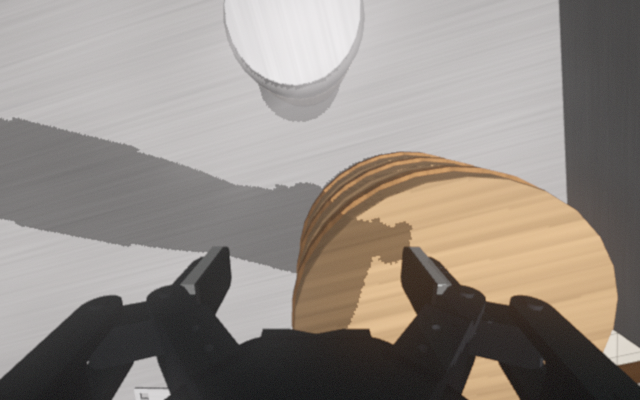

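```bash
cat > h.py <<'E'
import numpy as np, cv2
from scipy.spatial.transform import Rotation as R
from station import sense,snapshot,camera_params
def cam(n,s=None):
    p=camera_params(n); f=200/np.tan(np.radians(p['vfov']/2))
    K=np.array([[f,0,p['cx']],[0,f,p['cy']],[0,0,1]])
    if 'mount' in p:
        q=s['tool_rot']; T=np.eye(4); T[:3,:3]=R.from_quat([q[1],q[2],q[3],q[0]]).as_matrix(); T[:3,3]=s['tool_pos']
        M=T@p['mount']; Rc=M[:3,:3].T; t=-Rc@M[:3,3]
    else:
        Rc=cv2.Rodrigues(p['rvec'])[0]; t=p['tvec']
    return K,Rc,t
def ray(c,u,v):
    K,Rc,t=c; d=Rc.T@np.linalg.solve(K,[u,v,1.]); return -Rc.T@t,d
def onz(c,u,v,z):
    o,d=ray(c,u,v); return o+d*(z-o[2])/d[2]
def proj(c,P):
    K,Rc,t=c; q=K@(Rc@np.asarray(P,float)+t); return q[:2]/q[2]
def tri(c1,p1,c2,p2):
    o1,d1=ray(c1,*p1);o2,d2=ray(c2,*p2)
    d1/=np.linalg.norm(d1);d2/=np.linalg.norm(d2)
    A=np.stack([d1,-d2],1); s=np.linalg.lstsq(A,o2-o1,rcond=None)[0]
    a=o1+s[0]*d1;b=o2+s[1]*d2
    return (a+b)/2,np.linalg.norm(a-b)
def crop(im,x0,y0,x1,y1,k,name):
    cv2.imwrite(name,cv2.resize(im[y0:y1,x0:x1],None,fx=k,fy=k,interpolation=cv2.INTER_CUBIC))
E
python3 - <<'E'
from h import *
a=cv2.imread('pics/scene0.png'); b=cv2.imread('pics/side0.png')
crop(a,240,130,440,260,4,'pics/sc_c.png')
crop(b,200,150,440,330,3,'pics/sd_c.png')
E
```

```text
(no output)
```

View pics/sc_c.png

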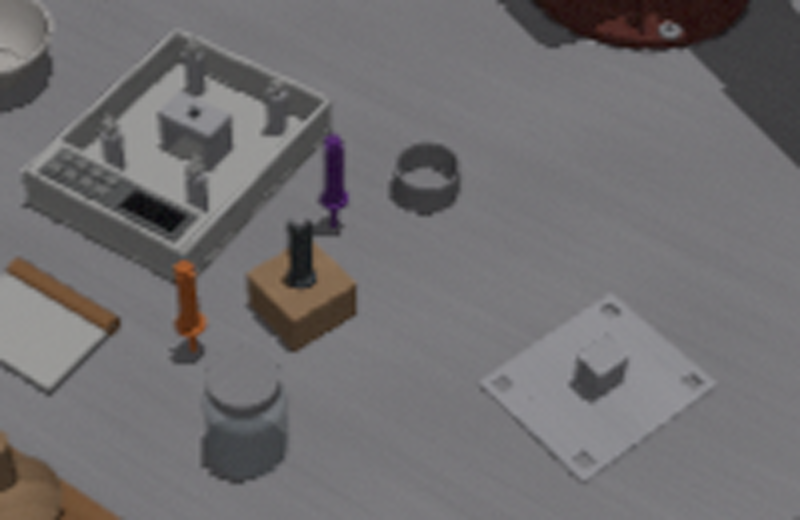

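View pics/sd_c.png

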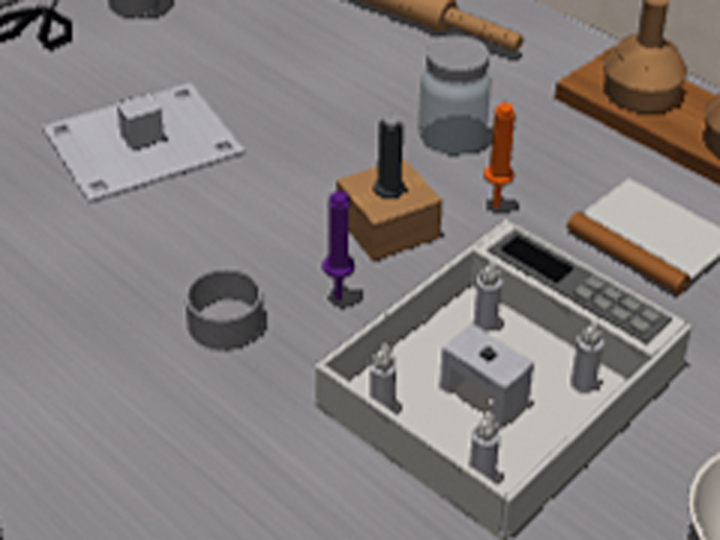

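```bash
python3 - <<'E'
from h import *
np.set_printoptions(precision=4,suppress=True)
A=cam('scene');B=cam('side')
S=lambda x,y:(x/4+240-.4,y/4+130-.4)
D=lambda x,y:(x/3+200-.35,y/3+150-.35)
print('punch top',tri(A,S(300,222),B,D(390,121)))
print('pin',tri(A,S(195,113),B,D(488,353)))
for n,a,b in [('L',(482,383),(93,198)),('T',(610,295),(243,150)),('R',(714,382),(192,86)),('B',(588,480),(45,128))]:
    print('car',n,onz(A,*S(*a),.004),onz(B,*D(*b),.004))
print(*[onz(B,*D(*p),.004) for p in [(45,128),(192,86),(243,150),(93,198)]])
for n,p in [('stud',(384,357)),('',(488,272)),('',(590,330)),('',(488,412))]: print(n,onz(B,*D(*p),.078))
for n,p in [('stud',(193,45)),('',(281,83)),('',(108,121)),('',(198,160))]: print(n,onz(A,*S(*p),.078))
for p in [(337,185),(388,155),(441,207),(377,229)]: print('blk',onz(B,*D(*p),.044))
for p in [(317,372),(505,222),(690,328),(505,497)]: print('scale',onz(B,*D(*p),.047))
for n,p in [('jar',(457,62)),('jarbase',(457,135))]: print(n,onz(B,*D(*p),.1 if n=='jar' else 0))
print('orange',onz(B,*D(497,207),0),'purple',onz(B,*D(339,298),0))
print('cutter',onz(B,*D(227,292),.035))
E
```

```text
punch top (array([ 0.5903, -0.0188,  0.1216]), np.float64(0.0014616272201419184))
pin (array([ 0.49  , -0.22  ,  0.0574]), np.float64(0.0005456056329212982))
car L [0.5669 0.1555 0.004 ] [0.4217 0.1997 0.004 ]
car T [0.4163 0.1977 0.004 ] [0.5703 0.1568 0.004 ]
car R [0.4501 0.3183 0.004 ] [0.6047 0.2749 0.004 ]
car B [0.6003 0.279  0.004 ] [0.4537 0.3209 0.004 ]
[0.4537 0.3209 0.004 ] [0.6047 0.2749 0.004 ] [0.5703 0.1568 0.004 ] [0.4217 0.1997 0.004 ]
stud [ 0.4152 -0.1803  0.078 ]
 [ 0.5422 -0.1739  0.078 ]
 [ 0.5481 -0.2713  0.078 ]
 [ 0.4292 -0.2704  0.078 ]
stud [ 0.4324 -0.2666  0.078 ]
 [ 0.4262 -0.1639  0.078 ]
 [ 0.5609 -0.2649  0.078 ]
 [ 0.552  -0.1644  0.078 ]
blk [0.563  0.0192 0.044 ]
blk [0.6277 0.0176 0.044 ]
blk [ 0.607  -0.0671  0.044 ]
blk [ 0.5453 -0.0481  0.044 ]
scale [ 0.3891 -0.1349  0.047 ]
scale [ 0.629 -0.122  0.047]
scale [ 0.6345 -0.3095  0.047 ]
scale [ 0.4003 -0.3136  0.047 ]
jar [0.7243 0.022  0.1   ]
jarbase [0.7421 0.0303 0.    ]
orange [ 0.685 -0.07  -0.   ] purple [ 0.4937 -0.0536  0.    ]
cutter [ 0.4065 -0.0093  0.035 ]
```

Call:
arm_command(
  plan=[
    [8.5, [3, -2.5, 3], 0],
    [8.5, [42, -36, 4], 0],
    [8.5, [42, -36, 4], 0],
    [8.5, [42, -36, 4], 0],
    [8.5, [42, -36, 4], 0],
    [8.5, [42, -36, 4], 0],
    [8.5, [42, -36, 4], 0],
    [8.5, [42, -36, 4], 0],
    [8.5, [42, -36, 4], 0],
    [8.5, [42, -36, 4], 0],
  ],
)

```text
t: 0.98
tool_pos: [0.4686, 0.3119, 0.2432]
tool_rot: [-0.0, 0.795, 0.607, 0.0]
force: [1.0, 0.9, 0.6]
opening: 0.085
```

Call:
arm_command(
  plan=[
    [8.5, [11, -9.2, 0], 0],
    [8.5, [11, -9.2, 0], 0],
    [8.5, [11, -9.2, 0], 0],
    [8.5, [11, -9.2, 0], 0],
    [8.5, [11, -9.2, 0], 0],
    [8.5, [11, -9.2, 0], 0],
  ],
)

```text
t: 1.48
tool_pos: [0.5778, 0.2206, 0.2424]
tool_rot: [-0.0, 0.795, 0.606, -0.001]
force: [-0.7, -0.0, 0.6]
opening: 0.0853
```

```bash
python3 - <<'E'
from h import *
s=sense(); print(s['t'],s['tool_pos'],s['tool_rot'])
im=snapshot('wrist')[:,:,::-1]; cv2.imwrite('pics/w1.png',im); np.savez('w1.npz',**s)
E
```

```text
1.4833 [0.57778367 0.22062935 0.24244895] [-4.25975469e-04  7.95204117e-01  6.06341443e-01 -5.34183445e-04]
```

View pics/w1.png

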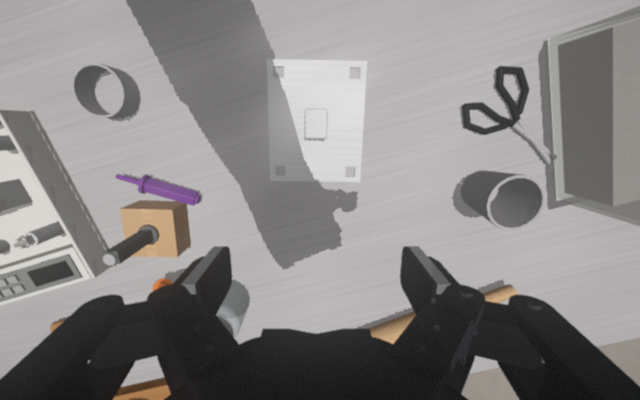

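```bash
python3 - <<'E'
from h import *
im=cv2.imread('pics/w1.png'); crop(im,255,50,380,195,4,'pics/w1c.png')
crop(im,95,160,215,280,4,'pics/w1b.png')
E
```

```text
(no output)
```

View pics/w1c.png

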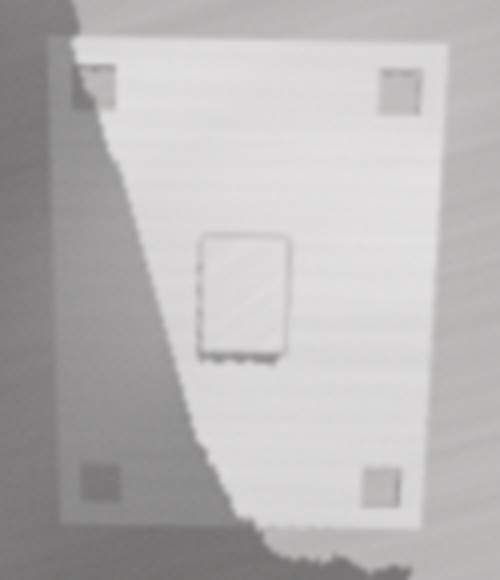

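View pics/w1b.png

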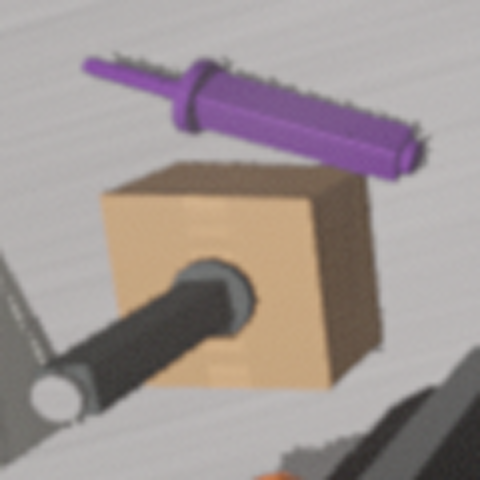

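```bash
python3 - <<'E'
from h import *
np.set_printoptions(precision=4,suppress=True)
s=dict(np.load('w1.npz')); W=cam('wrist',s)
C=lambda x,y:(x/4+255-.375,y/4+50-.375)
h=np.array([onz(W,*C(*p),.004)[:2] for p in [(96,87),(400,92),(381,487),(100,482)]])
c=np.array([onz(W,*C(*p),.004)[:2] for p in [(47,37),(449,43),(421,527),(59,523)]])
for q in (h,c):
    print(q,q.mean(0)); e=[q[1]-q[0],q[2]-q[1],q[2]-q[3],q[3]-q[0]]
    print([ (np.linalg.norm(v),np.degrees(np.arctan2(v[1],v[0]))) for v in e])
sp=np.array([onz(W,*C(*p),.044)[:2] for p in [(203,235),(289,234),(285,354),(199,354)]]); print(sp,sp.mean(0))
C=lambda x,y:(x/4+95-.375,y/4+160-.375)
b=np.array([onz(W,*C(*p),.044)[:2] for p in [(104,195),(311,197),(332,388),(130,384)]]);print('block',b,b.mean(0))
e=[b[1]-b[0],b[2]-b[1]];print([ (np.linalg.norm(v),np.degrees(np.arctan2(v[1],v[0]))) for v in e])
print('punch',onz(W,*C(59,398),.123))
for n in ['scene','side']:
    cv2.imwrite(f'pics/{n}1.png',snapshot(n)[:,:,::-1])
crop(cv2.imread('pics/side1.png'),200,150,440,330,3,'pics/sd_c1.png')
E
```

```text
[[0.4338 0.2088]
 [0.4616 0.3044]
 [0.5866 0.2678]
 [0.5582 0.1715]] [0.51   0.2381]
[(np.float64(0.09954305294866185), np.float64(73.76072247060395)), (np.float64(0.1302132891978817), np.float64(-16.300694870670466)), (np.float64(0.10042069572519711), np.float64(73.60997252796739)), (np.float64(0.12995297808166045), np.float64(-16.687618612078165))]
[[0.4153 0.1979]
 [0.4515 0.3231]
 [0.6045 0.2783]
 [0.5685 0.1528]] [0.51  0.238]
[(np.float64(0.13026287379210214), np.float64(73.8485414027908)), (np.float64(0.15938512226365223), np.float64(-16.298214019192756)), (np.float64(0.13057886465539795), np.float64(73.99315744335777)), (np.float64(0.15971582368877954), np.float64(-16.411118896025815))]
[[0.4898 0.2307]
 [0.4964 0.256 ]
 [0.5306 0.2457]
 [0.5235 0.2198]] [0.5101 0.238 ]
block [[ 0.5465 -0.0419]
 [ 0.5654  0.0245]
 [ 0.6321  0.0042]
 [ 0.612  -0.0633]] [ 0.589  -0.0191]
[(np.float64(0.06900178328835357), np.float64(74.06011518166194)), (np.float64(0.06968606312544812), np.float64(-16.875460332629277))]
punch [ 0.5891 -0.0188  0.123 ]
```

View pics/sd_c1.png

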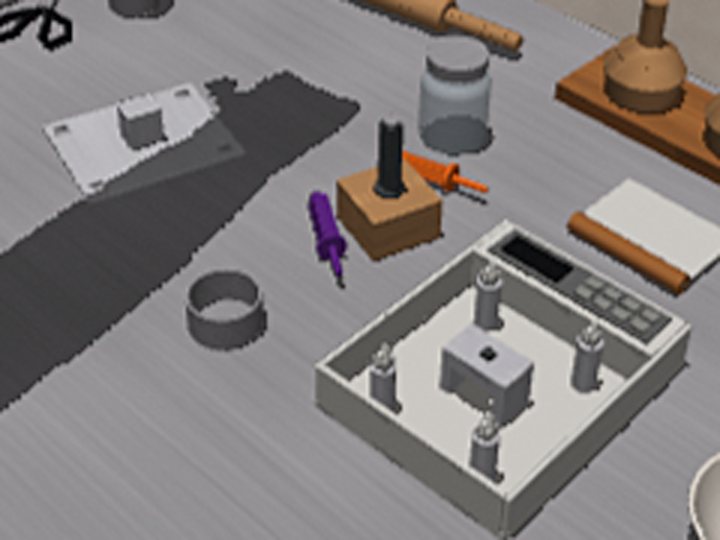

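Call:
arm_command(
  plan=[
    [8.5, [7.2, -25.6, 3], 0],
    [8.5, [7.2, -25.6, 3], 0],
    [8.5, [7.2, -25.6, 3], 0],
    [8.5, [7.2, -25.6, 3], 0],
    [8.5, [7.2, -25.6, 3], 0],
    [8.5, [7.2, -25.6, 3], 0],
    [8.5, [7.2, -25.6, 3], 0],
    [8.5, [7.2, -25.6, 3], 0],
    [8.5, [7.2, -25.6, 3], 0],
    [8.5, [7.2, -25.6, 3], 0],
  ],
)

```text
t: 2.47
tool_pos: [0.649, -0.0327, 0.2734]
tool_rot: [-0.0, 0.794, 0.608, 0.0]
force: [-0.1, 0.8, -0.8]
opening: 0.0851
```

```bash
python3 - <<'E'
from h import *
s=sense(); print(s['t'],s['tool_pos'],s['tool_rot'])
im=snapshot('wrist')[:,:,::-1]; cv2.imwrite('pics/w2.png',im); np.savez('w2.npz',**s)
W=cam('wrist',s); u,v=proj(W,[.589,-.019,.1]).astype(int); print(u,v)
x,y=max(u-60,0),max(v-60,0)
print(x,y); crop(im,x,y,x+120,y+120,5,'pics/w2p.png')
E
```

```text
2.4667 [ 0.64903273 -0.03266562  0.27344124] [-1.76241649e-04  7.94103955e-01  6.07781908e-01  1.70193607e-04]
314 130
254 70
```

View pics/w2.png

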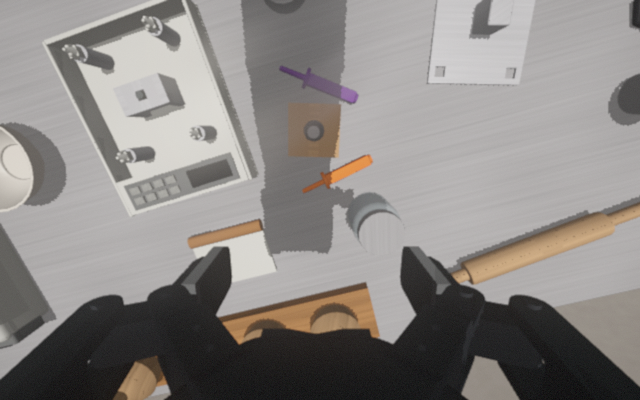

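View pics/w2p.png

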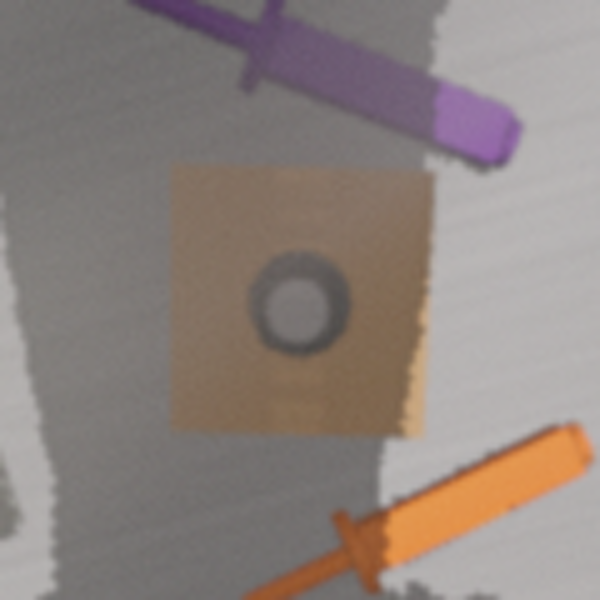

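```bash
python3 - <<'E'
from h import *
im=cv2.imread('pics/w2.png')
c=im[110:155,290:340].astype(float); c=np.clip((c-40)*2.2,0,255).astype(np.uint8)
cv2.imwrite('pics/w2q.png',cv2.resize(c,None,fx=12,fy=12,interpolation=cv2.INTER_CUBIC))
crop(im,40,0,250,215,3.5,'pics/w2s.png')
E
```

```text
(no output)
```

View pics/w2q.png

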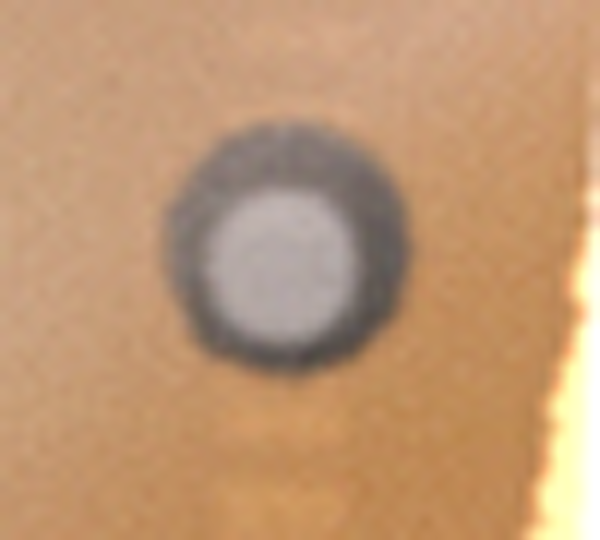

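View pics/w2s.png

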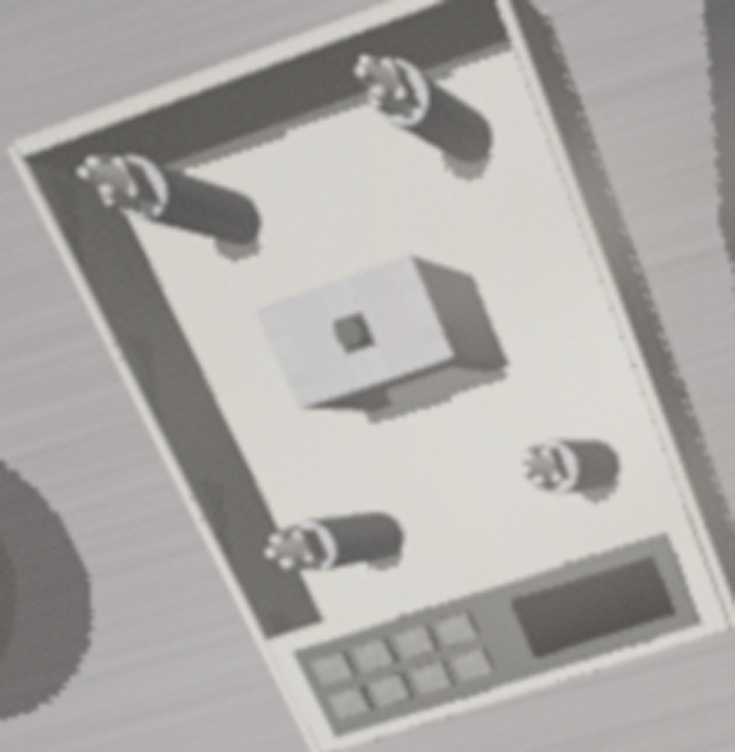

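```bash
python3 - <<'E'
from h import *
np.set_printoptions(precision=4,suppress=True)
s=dict(np.load('w2.npz')); W=cam('wrist',s)
C=lambda x,y:(x/12+290-.46,y/12+110-.46)
print('button',onz(W,*C(281,266),.123),'collar',onz(W,*C(288,248),.049))
C=lambda x,y:(x/5+254-.4,y/5+70-.4)
b=np.array([onz(W,*C(*p),.044)[:2] for p in [(171,165),(434,172),(424,437),(171,432)]]);print(b,b.mean(0))
for i in range(4):
    v=b[(i+1)%4]-b[i]; print(np.linalg.norm(v),np.degrees(np.arctan2(v[1],v[0])))
C=lambda x,y:(x/3.5+40-.36,y/3.5-.36)
br=np.array([onz(W,*C(*p),.054)[:2] for p in [(258,312),(413,257),(453,357),(305,407)]]);print('bridge',br,br.mean(0))
for i in range(4):
    v=br[(i+1)%4]-br[i]; print(np.linalg.norm(v),np.degrees(np.arctan2(v[1],v[0])))
print('hole',onz(W,*C(353,333),.054),onz(W,*C(353,333),.061))
sc=np.array([onz(W,*C(*p),.056)[:2] for p in [(137,187),(401,93),(562,466),(321,544)]]);print('seats?',sc,sc.mean(0))
for i in range(4):
    v=sc[(i+1)%4]-sc[i]; print(np.linalg.norm(v),np.degrees(np.arctan2(v[1],v[0])))
E
```

```text
button [ 0.5894 -0.0205  0.123 ] collar [ 0.5891 -0.0203  0.049 ]
[[ 0.5464 -0.0437]
 [ 0.5662  0.0226]
 [ 0.6328  0.0033]
 [ 0.6132 -0.0637]] [ 0.5896 -0.0204]
0.06918730889009601 73.3986105259756
0.06927319482829351 -16.130552289933668
0.06979585604321285 -106.28710352705153
0.06965371733562097 163.36715502990012
bridge [[ 0.4738 -0.2513]
 [ 0.4715 -0.1899]
 [ 0.5065 -0.1893]
 [ 0.5085 -0.2491]] [ 0.4901 -0.2199]
0.06149446368164112 92.19084502410442
0.03507957064175198 0.8905392173672749
0.05976313503952989 -88.13686204744323
0.03474133788403157 -176.26488302178961
hole [ 0.4894 -0.2212  0.054 ] [ 0.4911 -0.2175  0.061 ]
seats? [[ 0.426  -0.2728]
 [ 0.4231 -0.1722]
 [ 0.5534 -0.1642]
 [ 0.5565 -0.2635]] [ 0.4897 -0.2182]
0.10070541846587226 91.63048913457271
0.1305107659404541 3.4911219202025396
0.09930357326887626 -88.23559877412768
0.13079568795809735 -175.8982865021661
```

Call:
arm_command(
  plan=[
    [8.5, [-4, 0.8, 0], -1.3],
    [8.5, [-6, 1.2, -4], -1.3],
    [8.5, [-6, 1.2, -4], -1.3],
    [8.5, [-6, 1.2, -8], -1.3],
    [8.5, [-6, 1.2, -12], -1.3],
    [8.5, [-6, 1.2, -15], -1.3],
    [8.5, [-6, 1.2, -18.3], -1.3],
    [8.5, [-6, 1.2, -18.3], -1.3],
    [8.5, [-6, 1.2, -18.3], -1.3],
    [8.5, [-6, 1.2, -18.3], -1.3],
  ],
)

```text
t: 3.35
tool_pos: [0.5908, -0.022, 0.093]
tool_rot: [0.001, 0.801, 0.599, 0.001]
force: [-0.4, -0.4, 1.4]
opening: 0.0852
```

```bash
python3 - <<'E'
from h import *
s=sense(); print(s['t'],s['tool_pos'],s['tool_rot'])
im=snapshot('wrist')[:,:,::-1]; cv2.imwrite('pics/w3.png',im)
im=snapshot('side')[:,:,::-1]; crop(im,230,120,430,290,4,'pics/s3.png')
E
```

```text
3.35 [ 0.5907544  -0.02204474  0.09304238] [0.0011181  0.80109431 0.59853632 0.00096885]
```

View pics/w3.png

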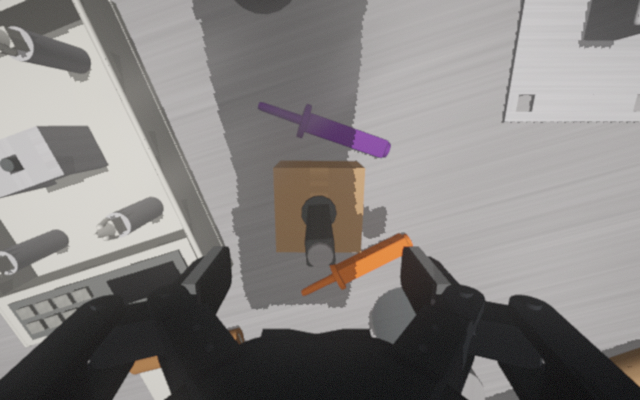

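View pics/s3.png

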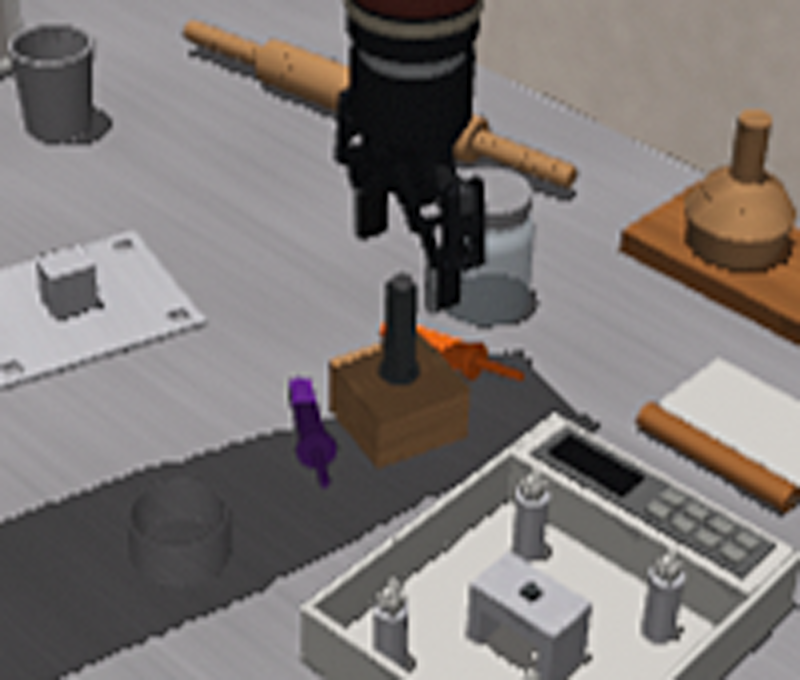

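```bash
python3 - <<'E'
from h import *
np.set_printoptions(precision=4,suppress=True)
s=sense(); print(s['t'],s['tool_pos'],s['tool_rot'],s['joint_vel'])
B=cam('side');W=cam('wrist',s);A=cam('scene')
q=s['tool_rot']; Rt=R.from_quat([q[1],q[2],q[3],q[0]]).as_matrix(); p=s['tool_pos']
print(Rt)
cr=lambda uv:(uv-np.array([230,120]))*4
for d in ([0,0,0],[.05,0,0],[-.05,0,0]):
    P=p+Rt@np.array(d); print('tcp',d,P,cr(proj(B,P)))
print('punch top',cr(proj(B,[.589,-.02,.123])),proj(W,[.589,-.02,.123]))
print(proj(W,p),proj(W,p+Rt@[.043,0,0]))
E
```

```text
3.45 [ 0.5913 -0.0225  0.0935] [0.0017 0.8012 0.5983 0.0014] [-0.0043  0.0012 -0.0076 -0.0054 -0.001  -0.0011]
[[ 0.284   0.9588  0.0043]
 [ 0.9588 -0.284  -0.001 ]
 [ 0.0003  0.0044 -1.    ]]
tcp [0, 0, 0] [ 0.5913 -0.0225  0.0935] [403.7097 316.212 ]
tcp [0.05, 0, 0] [0.6055 0.0254 0.0935] [366.6492 276.2069]
tcp [-0.05, 0, 0] [ 0.5771 -0.0705  0.0935] [442.9135 358.5307]
punch top [399.7074 279.8879] [321.0901 253.6653]
[317.3857 237.2401] [386.0702 237.2198]
```

Call:
arm_command(
  plan=[
    [4, [0, 0, 0], 0],
    [4, [0, 0, 0], 0],
    [4, [0, 0, 0], 0],
    [4, [0, 0, 0], 0],
  ],
)

```text
t: 3.78
tool_pos: [0.5897, -0.0225, 0.0907]
tool_rot: [0.0, 0.801, 0.598, 0.0]
force: [0.2, -0.3, 0.3]
opening: 0.0405
```

```bash
python3 - <<'E'
from h import *
s=sense(); print(s['t'],s['tool_pos'],s['tool_rot'],s['opening'])
im=snapshot('wrist')[:,:,::-1]; cv2.imwrite('pics/w4.png',im)
im=snapshot('side')[:,:,::-1]; crop(im,280,120,400,240,5,'pics/s4.png')
E
```

```text
3.7833 [ 0.58965183 -0.02248965  0.09073863] [2.29294489e-04 8.01417926e-01 5.98104668e-01 2.47993764e-04] 0.04046928205345313
```

View pics/w4.png

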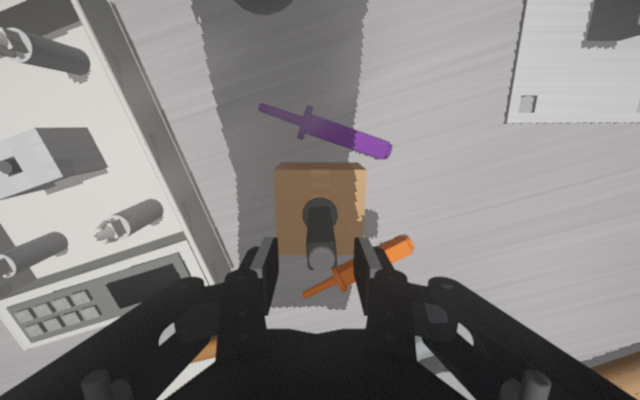

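View pics/s4.png

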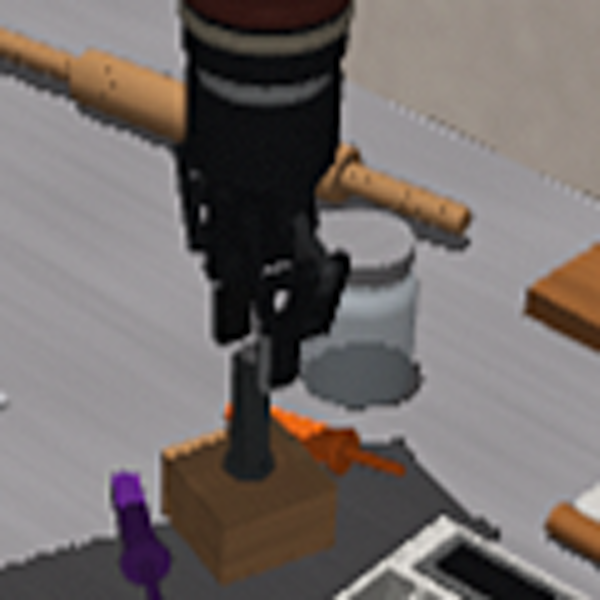

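```bash
python3 - <<'E'
from h import *
np.set_printoptions(precision=4,suppress=True)
s=sense(); B=cam('side')
q=s['tool_rot']; Rt=R.from_quat([q[1],q[2],q[3],q[0]]).as_matrix(); p=s['tool_pos']
for tz in (.014,0,-.01,-.02,-.03):
  print(tz,*[ (proj(B,p+Rt@np.array([x,y,tz]))-[280,120])*5 for x in (.025,-.025) for y in (-.011,.011)])
E
```

```text
0.014 [210.0042 402.7742] [245.7663 391.0728] [256.7872 454.9109] [293.2361 442.5209]
0 [210.4439 381.9059] [246.4471 370.2651] [257.5702 433.8144] [294.2696 421.4836]
-0.01 [210.7617 366.8235] [246.9392 355.2277] [258.1363 418.562 ] [295.0167 406.2751]
-0.02 [211.0826 351.5915] [247.4361 340.0422] [258.7082 403.1539] [295.7714 390.9126]
-0.03 [211.4067 336.2077] [247.9379 324.7064] [259.286  387.5878] [296.5338 375.3937]
```

Call:
arm_command(
  plan=[
    [4, [0, 0.1, -1], 0],
    [4, [0, 0.1, -2], 0],
    [4, [0, 0.1, -2], 0],
  ],
)

```text
t: 4.13
tool_pos: [0.5878, -0.0209, 0.0671]
tool_rot: [-0.001, 0.801, 0.598, -0.001]
force: [-0.5, 0.0, -0.1]
opening: 0.0402
```

```bash
python3 - <<'E'
from h import *
s=sense(); print(s['t'],s['tool_pos'],s['force'],s['opening'])
a=snapshot('wrist')[:,:,::-1]
im=snapshot('side')[:,:,::-1]
o=np.hstack([cv2.resize(a[160:300,240:400],None,fx=2.5,fy=2.5)[:350,:400],cv2.resize(im[140:240,290:390],(350,350),interpolation=cv2.INTER_CUBIC)])
cv2.imwrite('pics/s5.png',o)
E
```

```text
4.1333 [ 0.58775954 -0.02093079  0.06709719] [-0.47719634  0.03220579 -0.07505032] 0.04021850660864153
```

View pics/s5.png

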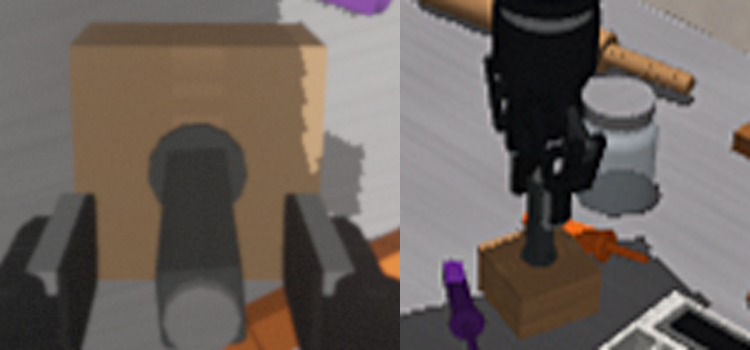

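Call:
arm_command(
  plan=[
    [4, [0.1, 0, -1.5], 0],
    [4, [0.1, 0, -1.5], 0],
    [1.4, [0.1, 0, -1.5], 0],
    [1.0, [0.1, 0, -1.5], 0],
    [1.0, [0.1, 0, -1.5], 0],
    [1.0, [0.1, 0, -1.5], 0],
    [1.0, [0.1, 0, -1.5], 0],
  ],
  squeeze=80,
)

```text
t: 4.82
tool_pos: [0.5907, -0.0215, 0.0558]
tool_rot: [0.0, 0.801, 0.598, 0.0]
force: [0.2, 0.5, 1.2]
opening: 0.015
```

```bash
python3 - <<'E'
from h import *
s=sense(); print(s['t'],s['tool_pos'],s['tool_rot'],s['force'],s['opening'])
a=snapshot('wrist')[:,:,::-1]
im=snapshot('side')[:,:,::-1]
o=np.hstack([cv2.resize(a[160:300,240:400],None,fx=2.5,fy=2.5)[:350,:400],cv2.resize(im[140:240,290:390],(350,350),interpolation=cv2.INTER_CUBIC)])
cv2.imwrite('pics/s6.png',o)
E
```

```text
4.8167 [ 0.59065232 -0.02147639  0.05584812] [2.59972362e-04 8.01416980e-01 5.98105923e-01 2.48518383e-04] [0.17741273 0.45769931 1.24918389] 0.014972652865861715
```

View pics/s6.png

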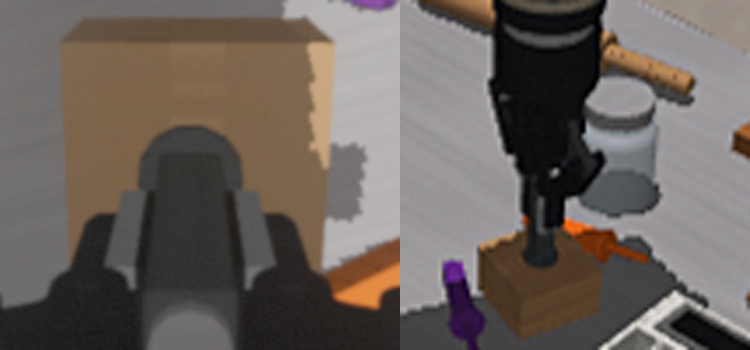

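Call:
arm_command(
  plan=[
    [1.0, [0, 0, 2], 0],
    [1.0, [0, 0, 5], 0],
    [1.0, [0, 0, 9], 0],
    [1.0, [-2, -4, 9], 0],
    [1.0, [-5, -8, 9], 0],
    [1.0, [-7, -12, 9], 0],
    [1.0, [-8, -16, 9], 0],
    [1.0, [-9.9, -19.9, 9], 0],
    [1.0, [-9.9, -19.9, 9], 0],
    [1.0, [-9.9, -19.9, 9], 0],
  ],
)

```text
t: 5.75
tool_pos: [0.4899, -0.2238, 0.1452]
tool_rot: [0.0, 0.803, 0.596, -0.0]
force: [0.4, 0.8, -2.0]
opening: 0.0151
```

```bash
cat > look.py <<'E'
from h import *
import sys
np.set_printoptions(precision=4,suppress=True)
k=sys.argv[1]
s=sense(); print(s['t'],s['tool_pos'],s['tool_rot'],s['force'],s['opening'])
np.savez(f'{k}.npz',**s)
for n in ['wrist','side','scene']:
    if n[0:2] in sys.argv[2]:
        cv2.imwrite(f'pics/{k}_{n}.png',snapshot(n)[:,:,::-1])
E
python3 look.py a7 wr,si,sc; python3 -c "
from h import *
a=cv2.imread('pics/a7_wrist.png');b=cv2.imread('pics/a7_side.png');c=cv2.imread('pics/a7_scene.png')
crop(b,290,160,440,310,4,'pics/a7_sidec.png');crop(c,240,110,330,200,6,'pics/a7_scenec.png')"
```

```text
5.75 [ 0.4899 -0.2238  0.1452] [ 0.0002  0.8027  0.5963 -0.0003] [ 0.3503  0.7935 -1.9649] 0.015105709823718371
```

View pics/a7_wrist.png

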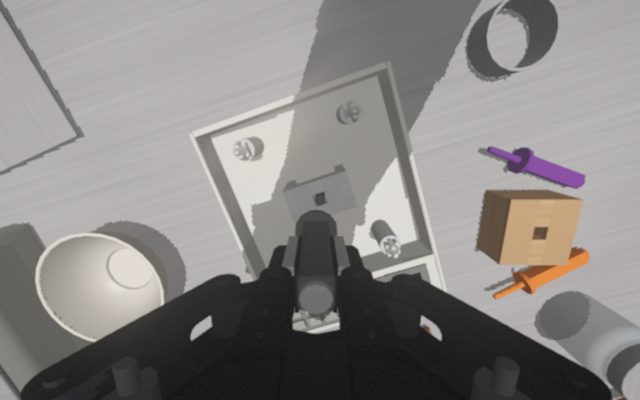

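View pics/a7_sidec.png

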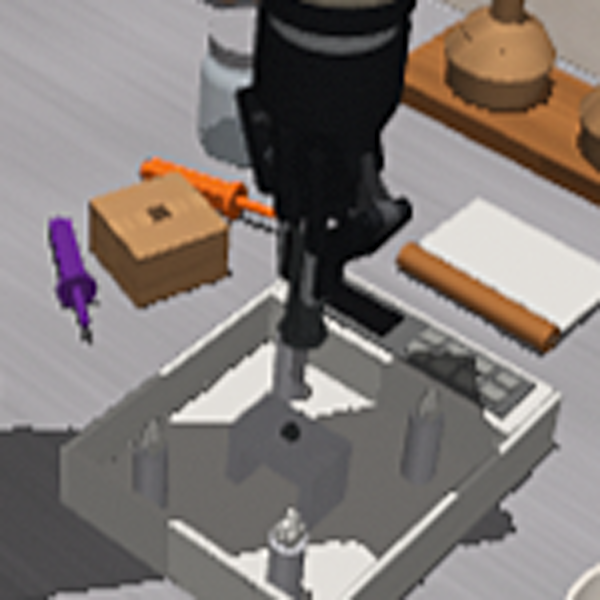

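View pics/a7_scenec.png

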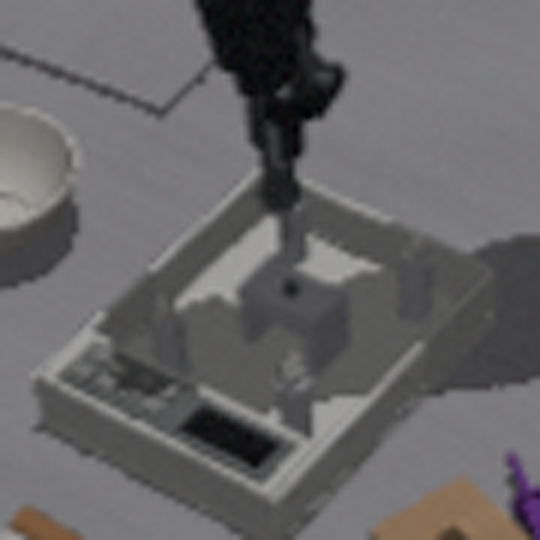

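```bash
python3 - <<'E'
from h import *
np.set_printoptions(precision=4,suppress=True)
s=sense(); print(s['t'],s['tool_pos'],s['tool_rot'],s['force'])
s0=dict(np.load('a7.npz'));W=cam('wrist',s0);A=cam('scene');B=cam('side')
a=cv2.imread('pics/a7_wrist.png'); 
c=np.clip((a[170:320,260:380].astype(float)-10)*1.8,0,255).astype(np.uint8)
cv2.imwrite('pics/a7_wc.png',cv2.resize(c,None,fx=5,fy=4,interpolation=cv2.INTER_CUBIC))
c=np.clip((cv2.imread('pics/a7_side.png')[215:285,335:395].astype(float)-10)*2,0,255).astype(np.uint8)
cv2.imwrite('pics/a7_sc2.png',cv2.resize(c,None,fx=9,fy=8,interpolation=cv2.INTER_CUBIC))
P=s['tool_pos']
for z in (.097,.133):
  print(proj(B,[P[0],P[1],z]),proj(A,[P[0],P[1],z]),proj(W,[P[0],P[1],z]))
E
```

```text
5.9 [ 0.4914 -0.22    0.1452] [-0.0002  0.8015  0.598   0.0002] [ 0.4316  0.0851 -1.1568]
[363.8224 254.674 ] [287.2848 150.4358] [322.169  214.4896]
[364.9782 242.9803] [286.5699 143.223 ] [323.3212 230.8583]
```

View pics/a7_wc.png

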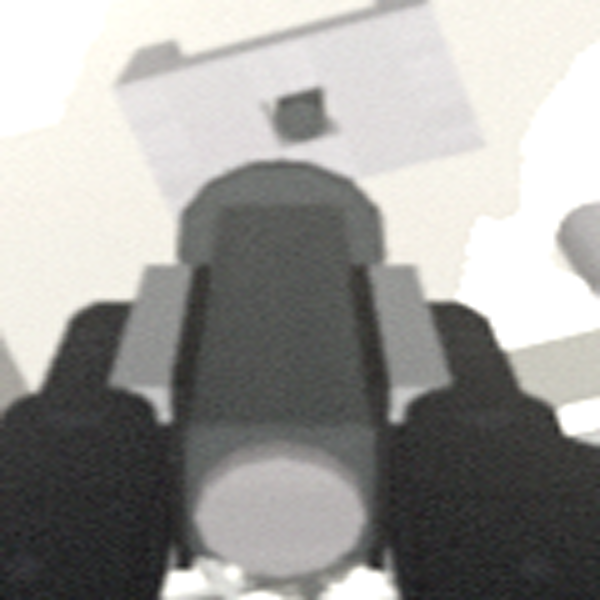

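View pics/a7_sc2.png

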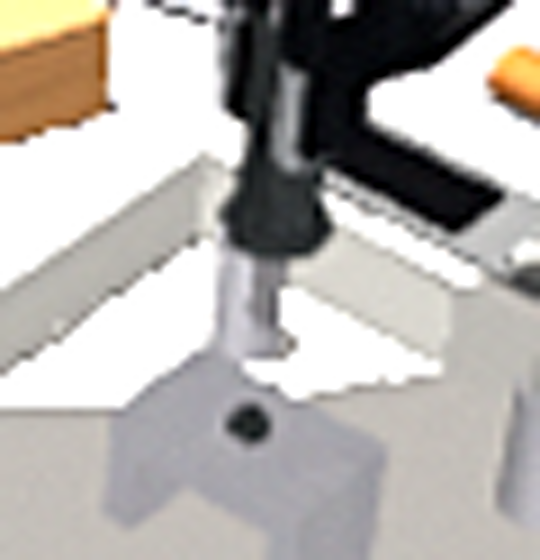

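```bash
python3 - <<'E'
from h import *
np.set_printoptions(precision=4,suppress=True)
s0=dict(np.load('a7.npz'));W=cam('wrist',s0)
C=lambda x,y:(x/5+260-.4,y/4+170-.4)
tip=.008+s0['tool_pos'][2]-.0558
print(tip,'collar',onz(W,*C(281.5,240),tip+.041),'button',onz(W,*C(279,518),tip+.115))
print('pin',onz(W,*C(302,117),.061),'hole',onz(W,*C(301,117),.054))
b=np.array([onz(W,*C(*p),.054)[:2] for p in [(118,85),(428,3),(484,145)]]);print(b,(b[0]+b[2])/2)
s=sense(); print(s['tool_pos'],s0['tool_pos'])
E
```

```text
0.09737075199981594 collar [ 0.4872 -0.2239  0.1384] button [ 0.4885 -0.2245  0.2124]
pin [ 0.4878 -0.2202  0.061 ] hole [ 0.4895 -0.2208  0.054 ]
[[ 0.4723 -0.2511]
 [ 0.4705 -0.1911]
 [ 0.5059 -0.1898]] [ 0.4891 -0.2204]
[ 0.4914 -0.22    0.1452] [ 0.4899 -0.2238  0.1452]
```

```bash
python3 - <<'E'
from h import *
B=cam('side');A=cam('scene')
for P in ([.4893,-.2205,.061],[.4893,-.2205,.057],[.4889,-.222,.097],[.4889,-.222,.133]): print(P,proj(B,P),proj(A,P))
c=np.clip((cv2.imread('pics/a7_scene.png')[125:175,265:315].astype(float)-5)*3,0,255).astype(np.uint8)
cv2.imwrite('pics/a7_sn2.png',cv2.resize(c,None,fx=12,fy=12,interpolation=cv2.INTER_CUBIC))
s=sense();print(s['t'],s['tool_pos'])
E
```

```text
[0.4893, -0.2205, 0.061] [362.2750218 266.4642393] [288.223754   157.02072806]
[0.4893, -0.2205, 0.057] [362.15540143 267.68317301] [288.29818612 157.7774738 ]
[0.4889, -0.222, 0.097] [363.7682476 255.6622083] [287.29550743 149.8524295 ]
[0.4889, -0.222, 0.133] [364.92571547 243.96110564] [286.58179992 142.63901778]
5.9 [ 0.49141491 -0.22002273  0.14517881]
```

View pics/a7_sn2.png

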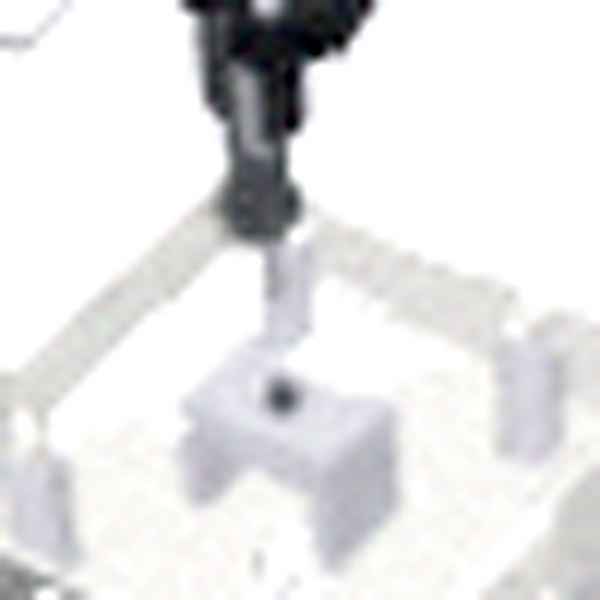

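Call:
arm_command(
  plan=[
    [1.0, [0, 0, -1.5], 0],
    [1.0, [0, 0, -3.0], 0],
    [1.0, [0, 0, -3.0], 0],
    [1.0, [0, 0, -3.0], 0],
  ],
)

```text
t: 6.23
tool_pos: [0.4913, -0.2189, 0.1147]
tool_rot: [-0.001, 0.801, 0.599, -0.0]
force: [-0.4, 0.2, -1.1]
opening: 0.0151
```

```bash
python3 look.py a8 wr,si,sc; python3 -c "
from h import *
E=lambda f,y0,y1,x0,x1,g:cv2.resize(np.clip((cv2.imread(f)[y0:y1,x0:x1].astype(float)-5)*g,0,255).astype(np.uint8),(400,400),interpolation=cv2.INTER_CUBIC)
o=np.hstack([E('pics/a8_side.png',235,285,337,387,2),E('pics/a8_scene.png',133,173,268,308,3)])
cv2.imwrite('pics/a8_c.png',o)
cv2.imwrite('pics/a8_w.png',E('pics/a8_wrist.png',170,290,260,380,1.8))
s=sense();print(s['t'],s['tool_pos'])
"
```

```text
6.2333 [ 0.4913 -0.2189  0.1147] [-0.0009  0.8009  0.5988 -0.0001] [-0.4458  0.2011 -1.1253] 0.015117818033996705
6.3833 [ 0.49204136 -0.22019489  0.11632257]
```

View pics/a8_c.png

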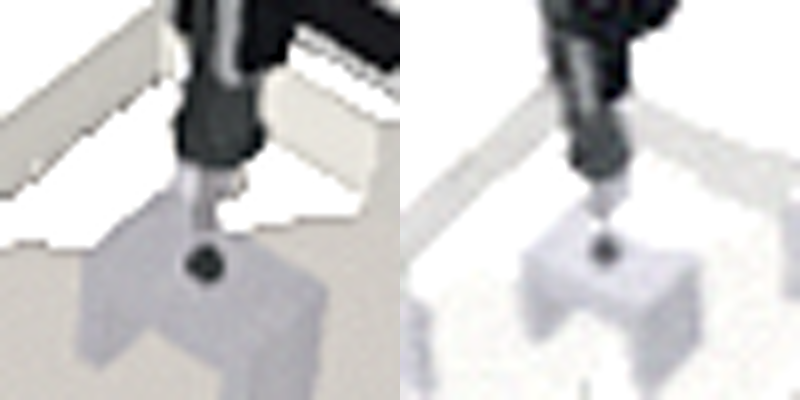

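View pics/a8_w.png

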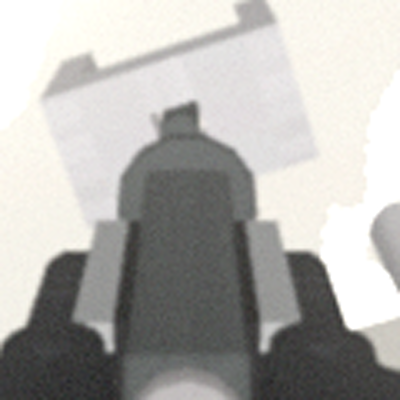

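Call:
arm_command(
  plan=[
    [1.0, [0, 0, -0.5], 0],
    [1.0, [0, 0, -1.0], 0],
    [1.0, [0, 0, -1.4], 0],
    [1.0, [0, 0, -1.8], 0],
    [1.0, [0, 0, -2.2], 0],
    [1.0, [0, 0, -2.6], 0],
    [1.0, [0, 0, -3.0], 0],
    [1.0, [0, 0, -3.0], 0],
  ],
)

```text
t: 7.05
tool_pos: [0.492, -0.2207, 0.0857]
tool_rot: [0.001, 0.801, 0.598, 0.0]
force: [1.4, 1.4, 3.0]
opening: 0.0152
```

```bash
python3 look.py a9 wr,si,sc; python3 -c "
from h import *
E=lambda f,y0,y1,x0,x1,g:cv2.resize(np.clip((cv2.imread(f)[y0:y1,x0:x1].astype(float)-5)*g,0,255).astype(np.uint8),(400,400),interpolation=cv2.INTER_CUBIC)
o=np.hstack([E('pics/a9_side.png',235,285,337,387,2),E('pics/a9_scene.png',133,173,268,308,3)])
cv2.imwrite('pics/a9_c.png',o)
s=sense();print(s['t'],s['tool_pos'],s['force'])
"
```

```text
7.05 [ 0.492  -0.2207  0.0857] [0.0007 0.8014 0.5981 0.0004] [1.3619 1.4442 2.9759] 0.01520864882417442
7.2 [ 0.49188569 -0.22069275  0.08571506] [1.46149718 0.63424387 3.50654457]
```

View pics/a9_c.png

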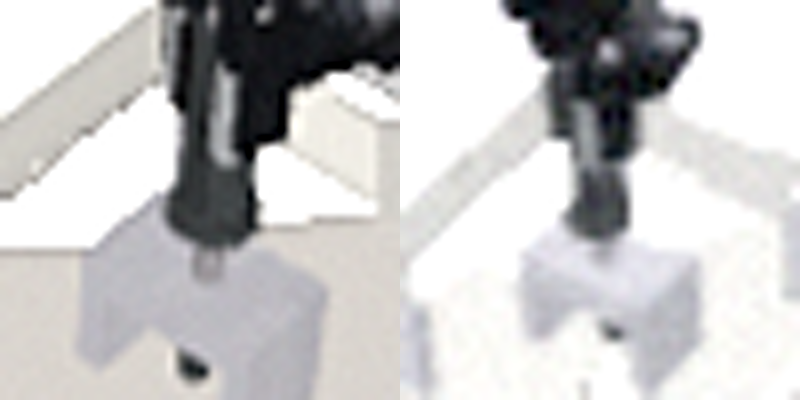

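Call:
arm_command(
  plan=[
    [1.0, [0, 0, -0.1], 0],
    [1.0, [0, 0, -0.2], 0],
    [1.0, [0, 0, -0.2], 0],
  ],
)

```text
t: 7.45
tool_pos: [0.492, -0.2208, 0.0841]
tool_rot: [0.001, 0.801, 0.598, 0.0]
force: [0.6, 0.5, 7.5]
opening: 0.0151
```

```bash
python3 look.py a10 si; python3 -c "
from h import *
E=lambda f,y0,y1,x0,x1,g:cv2.resize(np.clip((cv2.imread(f)[y0:y1,x0:x1].astype(float)-5)*g,0,255).astype(np.uint8),(480,480),interpolation=cv2.INTER_CUBIC)
cv2.imwrite('pics/a10_c.png',E('pics/a10_side.png',255,285,345,375,2))
s=sense();print(s['t'],s['tool_pos'],s['force'])
"
```

```text
7.45 [ 0.492  -0.2208  0.0841] [0.0008 0.8014 0.5981 0.0004] [0.5684 0.5469 7.4596] 0.015106906032633502
7.5 [ 0.4919719  -0.22075093  0.08407919] [-1.45724767e-03  3.07961149e-01  6.11979011e+00]
```

View pics/a10_c.png

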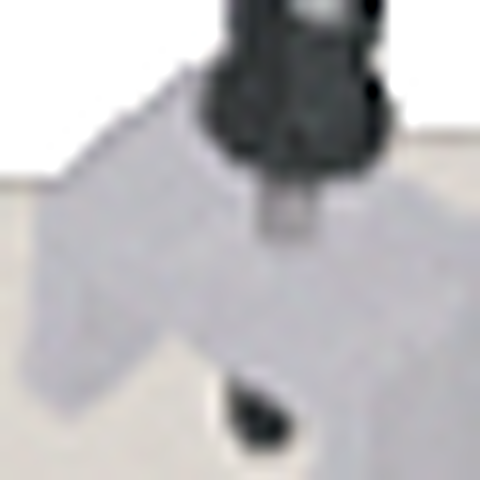

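```bash
python3 - <<'E'
from h import *
B=cam('side')
# camera-facing direction
o=-B[1].T@B[2]; d=o[:2]-np.array([.4895,-.2205]); d/=np.linalg.norm(d)
for j in (.018,.020,.0225,.0245,.026):
    P=[.4895+.005*d[0],-.2205+.005*d[1],.033-j]; print(j,(proj(B,P)-[345,255])*16)
P=[.4895+.014*d[0],-.2205+.014*d[1]]
for t in (.034,.036,.038,.04): print(t,(proj(B,P+[t+.036])-[345,255])*16)
E
```

```text
0.018 [253.32502099 426.82125499]
0.02 [252.41340762 436.1015133 ]
0.0225 [251.27671272 447.67311003]
0.0245 [250.36960618 456.90748861]
0.026 [249.69058409 463.81995893]
0.034 [274.77403396 208.46949879]
0.036 [275.74711359 198.56351163]
0.038 [276.72242741 188.6347804 ]
0.04 [277.69998312 178.68322667]
```

Call:
arm_command(
  plan=[
    [1.0, [0, 0, -0.1], 0],
    [1.0, [0, 0, -0.2], 0],
    [1.0, [0, 0, -0.2], 0],
  ],
)

```text
t: 7.75
tool_pos: [0.492, -0.2208, 0.0824]
tool_rot: [0.001, 0.801, 0.598, 0.0]
force: [0.2, 1.1, 9.1]
opening: 0.0151
```

```bash
python3 look.py a11 si; python3 -c "
from h import *
E=lambda f,y0,y1,x0,x1,g:cv2.resize(np.clip((cv2.imread(f)[y0:y1,x0:x1].astype(float)-5)*g,0,255).astype(np.uint8),(480,480),interpolation=cv2.INTER_CUBIC)
cv2.imwrite('pics/a11_c.png',E('pics/a11_side.png',255,285,345,375,2))
s=sense();print(s['t'],s['tool_pos'],s['force'])
"
```

```text
7.75 [ 0.492  -0.2208  0.0824] [0.0009 0.8014 0.5981 0.0004] [0.2241 1.1064 9.078 ] 0.015103137330445009
7.8 [ 0.49204136 -0.22081761  0.08239919] [-0.14151322 -0.48663859  8.15341842]
```

View pics/a11_c.png

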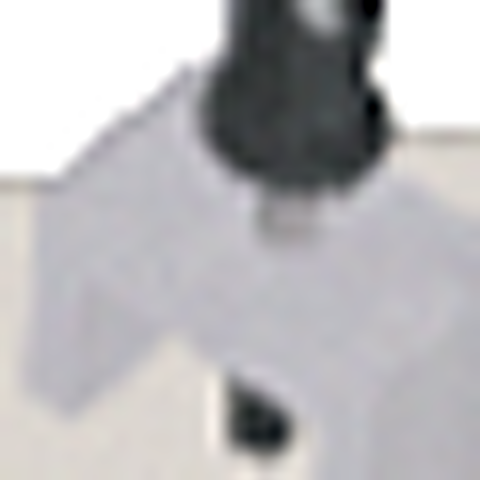

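Call:
arm_command(
  plan=[
    [1.0, [0, 0, -0.1], 0],
    [1.0, [0, 0, -0.2], 0],
    [1.0, [0, 0, -0.2], 0],
  ],
)

```text
t: 8.05
tool_pos: [0.4924, -0.221, 0.082]
tool_rot: [0.002, 0.801, 0.598, 0.001]
force: [-3.1, 3.2, 21.3]
opening: 0.0152
```

```bash
python3 look.py a12 si; python3 -c "
from h import *
E=lambda f,y0,y1,x0,x1,g:cv2.resize(np.clip((cv2.imread(f)[y0:y1,x0:x1].astype(float)-5)*g,0,255).astype(np.uint8),(480,480),interpolation=cv2.INTER_CUBIC)
cv2.imwrite('pics/a12_c.png',E('pics/a12_side.png',255,285,345,375,2))
s=sense();print(s['t'],s['tool_pos'],s['force'])
"
```

```text
8.05 [ 0.4924 -0.221   0.082 ] [0.0015 0.8014 0.5982 0.0006] [-3.0731  3.2345 21.2756] 0.01523926371579819
8.1 [ 0.49246765 -0.22106474  0.08203352] [-3.46197993  3.75098428 21.28679702]
```

View pics/a12_c.png

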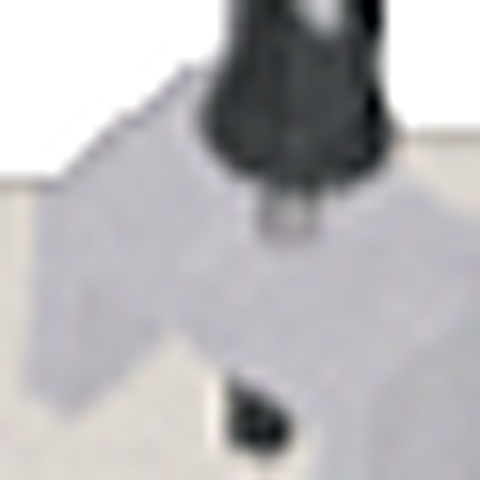

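Call:
arm_command(
  plan=[
    [1.0, [0, 0, 2], 0],
    [1.0, [0, 0, 5], 0],
    [1.0, [0, 0, 6.6], 0],
    [1.0, [2, 4, 6.6], 0],
    [1.0, [4, 8, 6.6], 0],
    [1.0, [6, 12, 6.6], 0],
    [1.0, [8, 16, 6.6], 0],
    [1.0, [9.9, 19.9, 6.6], 0],
    [1.0, [9.9, 19.9, 6.6], 0],
    [1.0, [9.9, 19.9, 6.6], 0],
  ],
)

```text
t: 8.93
tool_pos: [0.5908, -0.018, 0.1443]
tool_rot: [-0.001, 0.8, 0.6, -0.0]
force: [0.1, -0.3, -1.4]
opening: 0.0151
```

Call:
arm_command(
  plan=[
    [1.0, [0, 0, 0], 0],
    [1.0, [0, 0, -1.5], 0],
    [1.0, [0, 0, -3.5], 0],
    [1.0, [0, 0, -3.5], 0],
    [1.0, [0, 0, -3.5], 0],
  ],
)

```text
t: 9.35
tool_pos: [0.589, -0.0224, 0.1093]
tool_rot: [-0.001, 0.802, 0.597, -0.001]
force: [0.7, -0.1, -1.5]
opening: 0.0148
```

```bash
python3 look.py a13 wr,si,sc; python3 -c "
from h import *
E=lambda f,y0,y1,x0,x1,g:cv2.resize(np.clip((cv2.imread(f)[y0:y1,x0:x1].astype(float)-5)*g,0,255).astype(np.uint8),(400,400),interpolation=cv2.INTER_CUBIC)
s=sense();print(s['t'],s['tool_pos'],s['force'])
B=cam('side');A=cam('scene')
u=proj(B,[.589,-.02,.05]).astype(int);v=proj(A,[.589,-.02,.05]).astype(int);print(u,v)
o=np.hstack([E('pics/a13_side.png',u[1]-25,u[1]+25,u[0]-25,u[0]+25,1.7),E('pics/a13_scene.png',v[1]-20,v[1]+20,v[0]-20,v[0]+20,2)])
cv2.imwrite('pics/a13_c.png',o)
cv2.imwrite('pics/a13_w.png',E('pics/a13_wrist.png',150,300,240,390,1.5))
"
```

```text
9.35 [ 0.589  -0.0224  0.1093] [-0.001   0.8019  0.5974 -0.0009] [ 0.6567 -0.0783 -1.5221] 0.01475849801948155
9.5 [ 0.59083876 -0.02220744  0.1116133 ] [-0.03880788 -0.30171404 -1.65936194]
[329 211] [315 198]
```

View pics/a13_c.png

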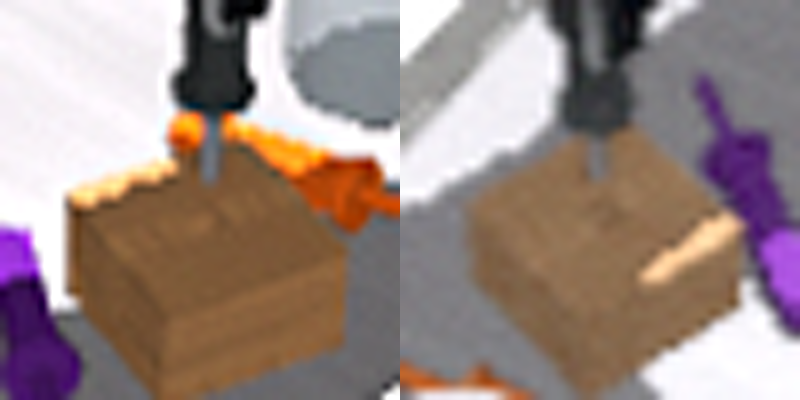

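View pics/a13_w.png

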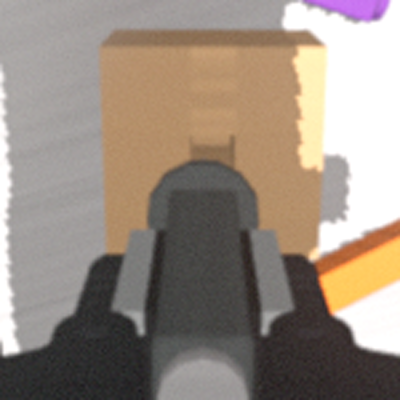

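```bash
python3 - <<'E'
from h import *
np.set_printoptions(precision=4,suppress=True)
s=dict(np.load('a13.npz'));W=cam('wrist',s)
C=lambda x,y:(x/400*150+240-.3,y/400*150+150-.3)
tip=.008+s['tool_pos'][2]-.0558
q=s['tool_rot']; Rt=R.from_quat([q[1],q[2],q[3],q[0]]).as_matrix()
loc=lambda P:Rt.T@(P-s['tool_pos'])
print('collar',loc(onz(W,*C(203,217),tip+.041)),'button',loc(onz(W,*C(203,388),tip+.115)))
print('hole',[loc(onz(W,*C(x,150),.044)) for x in (192,235)], 'hole far edge row', loc(onz(W,*C(213,145),.044)))
print('block',[loc(onz(W,*C(*p),.044)) for p in [(101,45),(323,45)]])
s2=sense(); print(s2['tool_pos'],Rt.T@(s2['tool_pos']-s['tool_pos']))
E
```

```text
collar [-0.001  -0.0015  0.0068] button [-0.001  -0.0028 -0.0672]
hole [array([-0.0044, -0.0017,  0.0653]), array([ 0.0092, -0.0017,  0.0653])] hole far edge row [ 0.0022 -0.0034  0.0653]
block [array([-0.0321, -0.0351,  0.0654]), array([ 0.0357, -0.0351,  0.0653])]
[ 0.5908 -0.0222  0.1116] [ 0.0008  0.0017 -0.0024]
```

Call:
arm_command(
  plan=[
    [1.0, [0.05, 0.2, 0], 0],
    [1.0, [0.05, 0.2, -1], 0],
    [1.0, [0.05, 0.2, -2], 0],
    [1.0, [0.05, 0.2, -3], 0],
    [1.0, [0.05, 0.2, -4], 0],
    [1.0, [0.05, 0.2, -5], 0],
    [1.0, [0.05, 0.2, -5.4], 0],
    [1.0, [0.05, 0.2, -5.4], 0],
  ],
)

```text
t: 10.17
tool_pos: [0.5905, -0.0193, 0.0559]
tool_rot: [-0.0, 0.801, 0.598, -0.0]
force: [-0.1, 0.8, -1.3]
opening: 0.0154
```

```bash
python3 look.py a14 wr,si; python3 -c "
from h import *
E=lambda f,y0,y1,x0,x1,g:cv2.resize(np.clip((cv2.imread(f)[y0:y1,x0:x1].astype(float)-5)*g,0,255).astype(np.uint8),(400,400),interpolation=cv2.INTER_CUBIC)
s=sense();print(s['t'],s['tool_pos'],s['force'])
u=[329,211]
o=np.hstack([E('pics/a14_side.png',u[1]-25,u[1]+25,u[0]-25,u[0]+25,1.7),E('pics/a14_wrist.png',150,300,240,390,1.5)])
cv2.imwrite('pics/a14_c.png',o)
"
```

```text
10.1667 [ 0.5905 -0.0193  0.0559] [-0.0002  0.8014  0.5982 -0.0002] [-0.133   0.8231 -1.2892] 0.01543310004959838
10.2667 [ 0.59063299 -0.01925453  0.05585766] [-1.42403468  0.26303113  0.50778562]
```

View pics/a14_c.png

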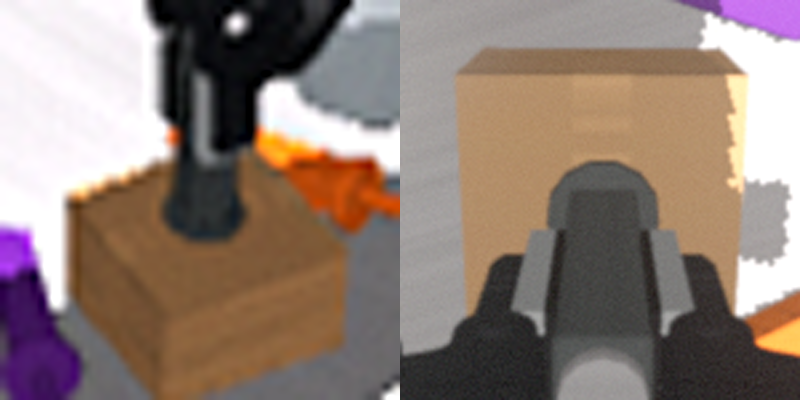

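Call:
arm_command(
  plan=[
    [2.5, [0, 0, 0], 0],
    [4, [0, 0, 0], 0],
    [4, [0, 0, 0], 0],
    [4, [0, 0, 0], 0],
    [4, [0, 0, 0], 0],
    [4, [0, 0, 3], 0],
    [4, [0, 0, 7], 0],
    [4, [0, 0, 11], 0],
    [4, [0, 0, 15], 0],
    [4, [0, 0, 15], 0],
  ],
)

```text
t: 11.1
tool_pos: [0.594, -0.0202, 0.2155]
tool_rot: [0.005, 0.801, 0.598, 0.004]
force: [0.6, -0.2, 1.4]
opening: 0.0399
```

```bash
python3 look.py a15 wr,si; python3 -c "
from h import *
E=lambda f,y0,y1,x0,x1,g:cv2.resize(np.clip((cv2.imread(f)[y0:y1,x0:x1].astype(float)-5)*g,0,255).astype(np.uint8),(400,400),interpolation=cv2.INTER_CUBIC)
s=sense();print(s['t'],s['tool_pos'],s['force'])
u=[329,201]
o=np.hstack([E('pics/a15_side.png',u[1]-35,u[1]+35,u[0]-35,u[0]+35,1.7),E('pics/a15_wrist.png',100,300,220,420,1.5)])
cv2.imwrite('pics/a15_c.png',o)
"
```

```text
11.1 [ 0.594  -0.0202  0.2155] [0.0046 0.8014 0.5981 0.0037] [ 0.6452 -0.2288  1.4363] 0.03989251388194767
11.2 [ 0.59219588 -0.01971806  0.20865988] [ 0.62873145 -0.58576334 -1.31690658]
```

View pics/a15_c.png

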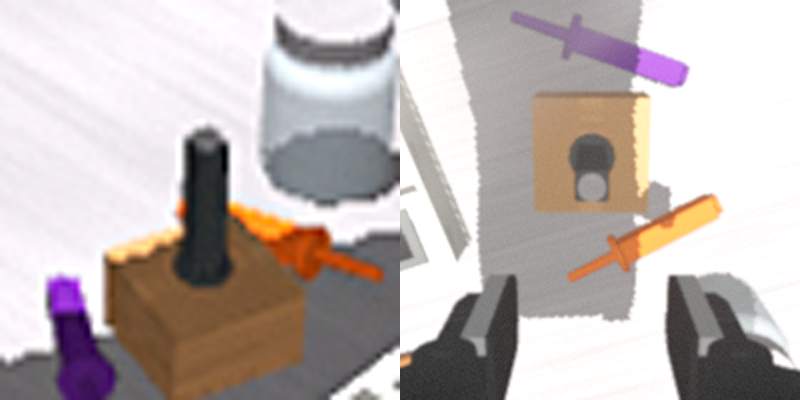

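```bash
python3 - <<'E'
from h import *
B=cam('side'); W=cam('wrist',dict(np.load('a14.npz')))
for z in (.044,.049,.06,.07,.08,.09): print(z,(proj(B,[.589,-.02,z])-[304,186]+.5)*8, (proj(B,[.583,-.0315,z])-[304,186]+.5)*8, (proj(W,[.5835-.0,-.0315,z])-[240,150]+.5)*400/150+[400,0])
E
```

```text
0.044 [205.04858054 225.00227728] [217.55406018 248.62952889] [552.26102048 203.58287722]
0.049 [205.43702986 213.45633774] [217.97615305 237.05110248] [550.93113126 210.62738128]
0.06 [206.29829479 187.85682641] [218.91206908 211.37799667] [547.74506423 227.50417207]
0.07 [207.08933073 164.34474249] [219.77173823 187.79641866] [544.49049126 244.74384294]
0.08 [207.88816774 140.60078574] [220.63995265 163.98043543] [540.82866806 264.14074304]
0.09 [208.69492182 116.62150912] [221.51684039 139.92653445] [536.67805305 286.12680312]
```

Call:
arm_command(
  plan=[
    [6, [-2, 4, 0], 0],
    [6, [-8.1, 25.8, 0], 0],
    [6, [-8.1, 25.8, 0], 0],
    [6, [-8.1, 25.8, 0], 0],
    [6, [-8.1, 25.8, 0], 0],
    [6, [-8.1, 25.8, 0], 0],
    [6, [-8.1, 25.8, 0], 0],
    [6, [-8.1, 25.8, 0], 0],
    [6, [-8.1, 25.8, -4], 0],
    [6, [-8.1, 25.8, -8], 0],
  ],
)

```text
t: 12.03
tool_pos: [0.511, 0.2391, 0.1262]
tool_rot: [0.001, 0.801, 0.599, 0.002]
force: [1.8, -1.4, -0.4]
opening: 0.0597
```

Call:
arm_command(
  plan=[
    [6, [0, 0, -2], 0],
    [6, [0, 0, -2], 0],
    [6, [0, 0, -2], 0],
  ],
)

```text
t: 12.28
tool_pos: [0.5086, 0.2379, 0.1048]
tool_rot: [-0.001, 0.802, 0.598, -0.002]
force: [1.3, -0.0, 1.2]
opening: 0.06
```

```bash
python3 look.py a16 wr,si; python3 -c "
from h import *
s=sense();print(s['t'],s['tool_pos'],s['tool_rot'],s['force'])
u=proj(cam('side'),[.51,.238,.04]).astype(int)
crop(cv2.imread('pics/a16_side.png'),u[0]-50,u[1]-50,u[0]+50,u[1]+50,4,'pics/a16_c.png')"
```

```text
12.2833 [0.5086 0.2379 0.1048] [-0.0007  0.8015  0.598  -0.0016] [ 1.2869 -0.0394  1.2382] 0.06000433298792134
12.3833 [0.51081376 0.23845651 0.10791174] [3.92771140e-04 8.01530039e-01 5.97953738e-01 8.77382127e-04] [0.52683221 0.27369115 1.1251009 ]
```

View pics/a16_wrist.png

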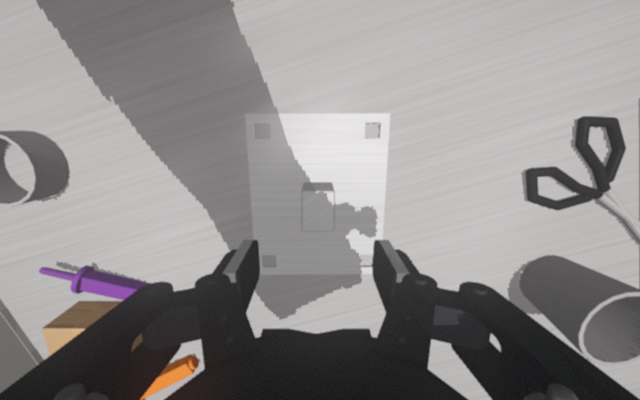

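View pics/a16_c.png

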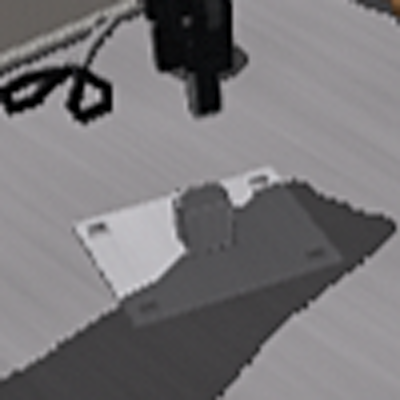

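Call:
arm_command(
  plan=[
    [6, [0, 0, -4], 0],
    [6, [0, 0, -8], 0],
    [5, [0, 0, -10], 0],
    [4.4, [0, 0, -10], 0],
    [4.4, [0, 0, -10], 0],
  ],
)

```text
t: 12.8
tool_pos: [0.5105, 0.2386, 0.0076]
tool_rot: [0.0, 0.801, 0.598, 0.0]
force: [0.9, 0.1, 0.5]
opening: 0.0441
```

```bash
python3 look.py a17 wr,si; python3 -c "
from h import *
s=sense();print(s['t'],s['tool_pos'],s['tool_rot'],s['force'])
u=proj(cam('side'),[.51,.238,.04]).astype(int);print(u)
a=cv2.imread('pics/a17_side.png')[u[1]-30:u[1]+30,u[0]-30:u[0]+30]; b=cv2.imread('pics/a17_wrist.png')[150:300,240:390]
cv2.imwrite('pics/a17_c.png',np.hstack([cv2.resize(x,(400,400),interpolation=cv2.INTER_CUBIC) for x in (a,b)]))"
```

```text
12.8 [0.5105 0.2386 0.0076] [0.0001 0.8015 0.5981 0.0003] [0.871  0.1003 0.5426] 0.04408591247115989
12.9 [0.51216791 0.23899446 0.00948266] [0.0008952  0.80143422 0.59807894 0.00199176] [ 1.03279725 -0.18089606  0.37903615]
[246 186]
```

View pics/a17_c.png

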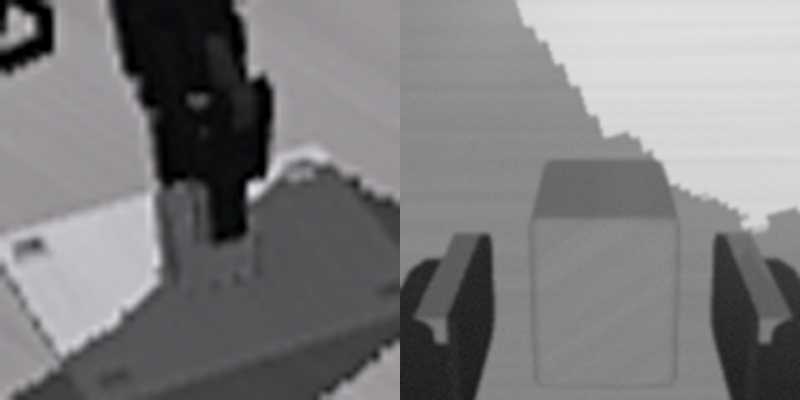

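Call:
arm_command(
  plan=[
    [4.4, [0, 0, -0.8], 0],
    [4.4, [0, 0, -1.7], 0],
    [4.4, [0, 0, -1.7], 0],
    [2.8, [0, 0, -1.7], 0],
    [2.2, [0, 0, -1.7], 0],
    [2.2, [0, 0, -1.7], 0],
    [2.2, [0, 0, -1.7], 0],
    [2.2, [0, 0, -1.7], 0],
  ],
  squeeze=90,
)

```text
t: 13.57
tool_pos: [0.5099, 0.2386, -0.0106]
tool_rot: [-0.0, 0.801, 0.598, 0.0]
force: [-0.3, -0.7, -0.7]
opening: 0.0266
```

```bash
python3 look.py a18 wr,si; python3 -c "
from h import *
s=sense();print(s['t'],s['tool_pos'],s['tool_rot'],s['force'])
u=proj(cam('side'),[.51,.238,.04]).astype(int);print(u)
a=cv2.imread('pics/a18_side.png')[u[1]-30:u[1]+30,u[0]-30:u[0]+30]; b=cv2.imread('pics/a18_wrist.png')[150:300,240:390]
cv2.imwrite('pics/a18_c.png',np.hstack([cv2.resize(x,(400,400),interpolation=cv2.INTER_CUBIC) for x in (a,b)]))"
```

```text
13.5667 [ 0.5099  0.2386 -0.0106] [-0.      0.8014  0.5981  0.0001] [-0.3261 -0.6959 -0.7168] 0.02658666748530737
13.6667 [ 0.50990655  0.23860567 -0.01060685] [-4.07511723e-06  8.01408937e-01  5.98116806e-01  5.57663476e-05] [-0.74620127  0.13895434 -0.06223648]
[246 186]
```

View pics/a18_c.png

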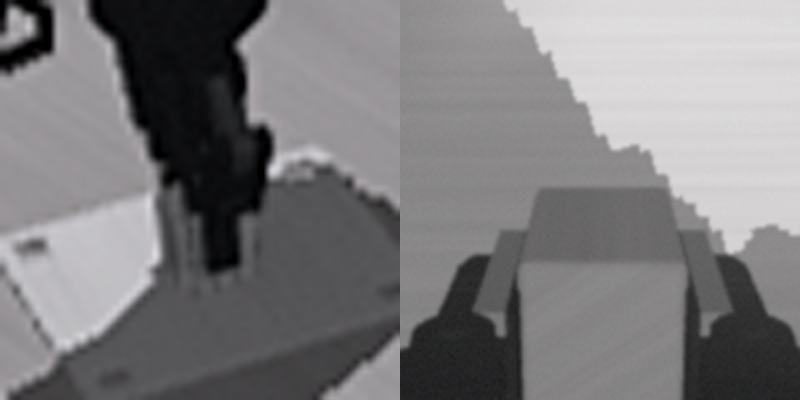

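Call:
arm_command(
  plan=[
    [2.2, [0, 0, 1], 0],
    [2.2, [0, 0, 3], 0],
    [2.2, [0, 0, 7], 0],
    [2.2, [0, 0, 11], 0],
    [2.2, [0, 0, 15], 0],
    [2.2, [0, -4, 16], 3],
    [2.2, [0, -8, 16], 6],
    [2.2, [0, -12, 16], 9],
    [2.2, [0, -16, 16], 12],
    [2.2, [0, -20, 16], 15],
  ],
)

```text
t: 14.5
tool_pos: [0.5095, 0.037, 0.15]
tool_rot: [0.0, 0.715, 0.699, 0.0]
force: [1.4, 0.6, -3.5]
opening: 0.0268
```

Call:
arm_command(
  plan=[
    [2.2, [0, -4, 0], 2],
    [2.2, [0, -8, 0], 4.1],
    [2.2, [-0.5, -12, 0], 4.1],
    [2.2, [-1, -16, 0], 4.1],
    [2.2, [-1.5, -20, 0], 4.1],
    [2.2, [-2, -23, 0], 4.1],
    [2.2, [-2, -25, 0], 4.1],
    [2.2, [-2, -25.9, 0], 4.1],
    [2.2, [-2, -25.9, 0], 4.1],
    [2.2, [-2, -25.9, 0], 4.1],
  ],
)

```text
t: 15.33
tool_pos: [0.4898, -0.2199, 0.1494]
tool_rot: [-0.0, 0.691, 0.723, 0.0]
force: [0.3, 0.0, -2.2]
opening: 0.0266
```

```bash
python3 look.py a19 wr,si,sc; python3 -c "
from h import *
s=sense();print(s['t'],s['tool_pos'],s['tool_rot'],s['force'])
"
```

```text
15.3333 [ 0.4898 -0.2199  0.1494] [-0.0003  0.6912  0.7227  0.0002] [ 0.3155  0.0057 -2.1869] 0.02657398313464882
15.4833 [ 0.49007674 -0.21905397  0.14936196] [-1.61815647e-04  6.90499617e-01  7.23332725e-01  1.45476299e-04] [ 0.08044072  0.01858936 -3.42882693]
```

View pics/a19_wrist.png

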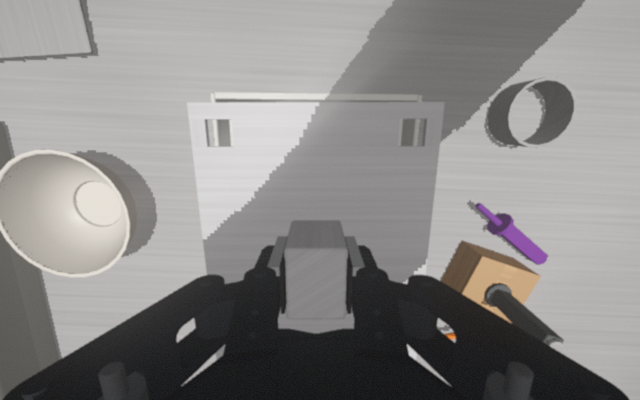

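View pics/a19_side.png

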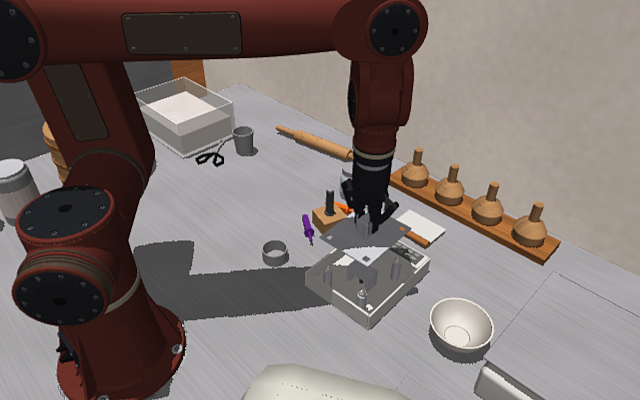

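View pics/a19_scene.png

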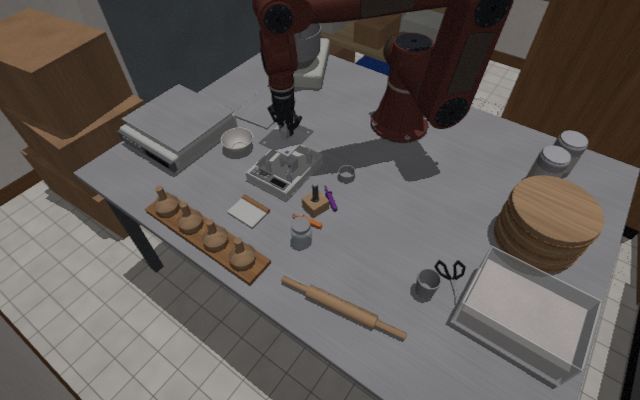

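```bash
python3 - <<'E'
from h import *
np.set_printoptions(precision=4,suppress=True)
a=cv2.imread('pics/a19_wrist.png')
E=lambda x0,y0,x1,y1,k,g=1.3:cv2.resize(np.clip(a[y0:y1,x0:x1].astype(float)*g,0,255).astype(np.uint8),None,fx=k,fy=k,interpolation=cv2.INTER_CUBIC)
cv2.imwrite('pics/a19_h.png',np.hstack([E(185,85,255,165,5.5),E(375,85,445,165,5.5)]))
s=dict(np.load('a19.npz'));W=cam('wrist',s)
print('plate z', s['tool_pos'][2]+.0106)
zb=s['tool_pos'][2]+.0106
# predicted positions (ideal scale pose) 
for yaw in (2.7,):
  c,sn=np.cos(np.radians(yaw)),np.sin(np.radians(yaw))
  for x,y in ((-.065,-.05),(-.065,.05)):
    P=np.array([.4898+c*x-sn*y,-.2205+sn*x+c*y])
    print(P,[proj(W,[*P,z]) for z in (.078,.056,zb+.004)])
E
```

```text
plate z 0.15997487885073183
[ 0.4272 -0.2735] [array([253.4726, 129.064 ]), array([258.693 , 128.7103]), array([218.6363, 131.4245])]
[ 0.4225 -0.1736] [array([377.2465, 128.6835]), array([372.0173, 128.362 ]), array([412.1396, 130.8293])]
```

View pics/a19_h.png

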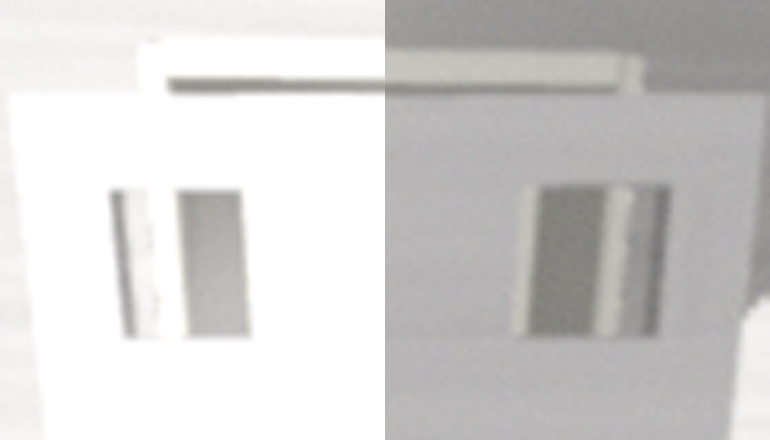

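```bash
python3 - <<'E'
from h import *
np.set_printoptions(precision=4,suppress=True)
s=dict(np.load('a19.npz'));W=cam('wrist',s)
q=s['tool_rot'];print('tool yaw',np.degrees(2*np.arctan2(q[2],q[1])))
L=onz(W,140/5.5+185-.4,42/5.5+85-.4,.047);Rr=onz(W,(643-385)/5.5+375-.4,54/5.5+85-.4,.047)
d=Rr-L;print(L,Rr,np.linalg.norm(d),'yaw',np.degrees(np.arctan2(d[1],d[0]))-90)
m=(L+Rr)/2; th=np.arctan2(d[1],d[0])-np.pi/2
print('centre',m[:2]+.095*np.array([np.cos(th),np.sin(th)]))
hz=s['tool_pos'][2]+.0106+.004
hl=onz(W,217.4,132.4,hz);hr=onz(W,412.2,132.0,hz);d=hr-hl;print(hl,hr,np.linalg.norm(d),np.degrees(np.arctan2(d[1],d[0]))-90)
th=np.arctan2(d[1],d[0])-np.pi/2;print('carrier',((hl+hr)/2)[:2]+.065*np.array([np.cos(th),np.sin(th)]))
# w2 again with housing top corners
s=dict(np.load('w2.npz'));W=cam('wrist',s)
C=lambda x,y:(x/3.5+40-.36,y/3.5-.36)
print([onz(W,*C(*p),.047)[:2] for p in [(10,148),(497,-2)]])
E
```

```text
tool yaw 92.54904174738208
[ 0.3981 -0.3179  0.047 ] [ 0.3916 -0.1309  0.047 ] 0.18717251579072533 yaw 1.9816606569878417
centre [ 0.4898 -0.2211]
[ 0.4277 -0.2742  0.164 ] [ 0.4231 -0.1735  0.164 ] 0.1007664525952343 2.6430731195005563
carrier [ 0.4904 -0.2208]
[array([ 0.3992, -0.3157]), array([ 0.4012, -0.132 ])]
```

Call:
arm_command(
  plan=[
    [2.2, [-0.1, -0.1, -2], 0],
    [2.2, [-0.1, -0.1, -4], 0],
    [2.2, [-0.1, -0.1, -5.5], 0],
    [2.2, [-0.1, -0.1, -7.2], 0],
    [2.2, [-0.1, -0.1, -7.2], 0],
    [2.2, [-0.1, -0.1, -7.2], 0],
  ],
)

```text
t: 15.98
tool_pos: [0.4885, -0.22, 0.0769]
tool_rot: [-0.001, 0.691, 0.723, 0.0]
force: [0.4, -0.8, -2.1]
opening: 0.0267
```

```bash
python3 look.py b1 wr,si,sc; python3 -c "
from h import *
s=sense();print(s['t'],s['tool_pos'],s['tool_rot'],s['force'])
a=cv2.imread('pics/b1_wrist.png')
E=lambda x0,y0,x1,y1,k,g=1.2:cv2.resize(np.clip(a[y0:y1,x0:x1].astype(float)*g,0,255).astype(np.uint8),None,fx=k,fy=k,interpolation=cv2.INTER_CUBIC)
cv2.imwrite('pics/b1_h.png',np.hstack([E(185,85,255,165,5.5,1.0),E(375,85,445,165,5.5,1.4)]))
crop(cv2.imread('pics/b1_side.png'),290,170,440,330,4,'pics/b1_s.png')
crop(cv2.imread('pics/b1_scene.png'),235,110,335,200,6,'pics/b1_sc.png')
"
```

```text
15.9833 [ 0.4885 -0.22    0.0769] [-0.0009  0.6906  0.7232  0.    ] [ 0.3904 -0.7631 -2.1382] 0.026748909430519347
16.1333 [ 0.48967236 -0.2215151   0.07877765] [9.39060608e-04 6.90841828e-01 7.23005300e-01 1.49136923e-04] [ 0.43060623  0.37410996 -3.42688461]
```

View pics/b1_h.png

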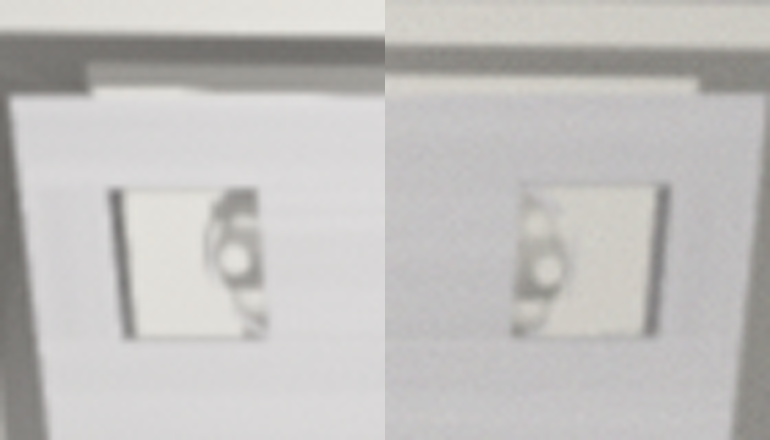

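View pics/b1_s.png

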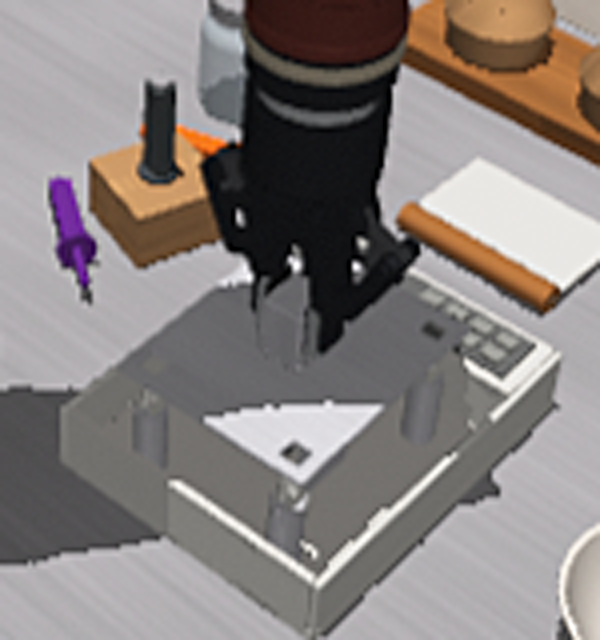

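View pics/b1_sc.png

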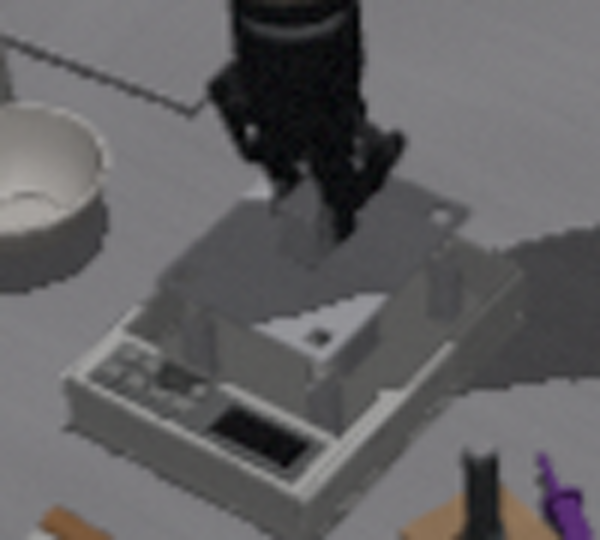

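```bash
python3 - <<'E'
from h import *
np.set_printoptions(precision=4,suppress=True)
s=dict(np.load('b1.npz'));W=cam('wrist',s)
zt=s['tool_pos'][2]+.0106+.004
px=lambda x,y,right:( (x-385)/5.5+375-.4 if right else x/5.5+185-.4, y/5.5+85-.4)
hl=onz(W,*px((110+258)/2-0,264,0),zt); hr=onz(W,*px((518+668)/2,261.5,1),zt)
# use hole top corners: left (110,190)-(256,188); bottom (127,338)-(268,338)
H=lambda c,r:np.mean([onz(W,*px(*p,r),zt) for p in c],0)
hl=H([(110,190),(256,188),(127,338),(268,338)],0); hr=H([(521,186),(670,186),(512,338),(657,336)],1)
for z in (.076,.078):
  sl=onz(W,*px(236,259,0),z); sr=onz(W,*px(546,269,1),z)
  print(z,'stud',sl,sr,np.linalg.norm(sl-sr)); print('diff stud-hole',(sl-hl)[:2],(sr-hr)[:2])
print(hl,hr,np.linalg.norm(hl-hr))
E
```

```text
0.076 stud [ 0.4265 -0.2738  0.076 ] [ 0.4229 -0.1732  0.076 ] 0.10060888709685542
diff stud-hole [-0.0002 -0.0003] [0.001  0.0006]
0.078 stud [ 0.4264 -0.2732  0.078 ] [ 0.4229 -0.1738  0.078 ] 0.0994061286227262
diff stud-hole [-0.0002  0.0003] [0.001 0.   ]
[ 0.4266 -0.2735  0.0915] [ 0.4219 -0.1739  0.0915] 0.0997293533970198
```

Call:
arm_command(
  plan=[
    [2.2, [0, 0, 0], -0.6],
    [2.2, [0, 0, 0], -0.6],
    [2.2, [0, 0, 0], -0.6],
    [2.2, [0, 0, 0], -0.6],
  ],
)

```text
t: 16.47
tool_pos: [0.489, -0.2215, 0.0776]
tool_rot: [0.0, 0.695, 0.719, 0.0]
force: [-0.4, -0.3, -2.9]
opening: 0.0265
```

```bash
python3 look.py b2 wr; python3 -c "
from h import *
s=sense();print(s['t'],s['tool_pos'],s['tool_rot'],s['force'])
a=cv2.imread('pics/b2_wrist.png')
E=lambda x0,y0,x1,y1,k,g=1.2:cv2.resize(np.clip(a[y0:y1,x0:x1].astype(float)*g,0,255).astype(np.uint8),None,fx=k,fy=k,interpolation=cv2.INTER_CUBIC)
cv2.imwrite('pics/b2_h.png',np.hstack([E(195,105,245,155,8,1.0),E(385,105,435,155,8,1.4)]))
"
```

```text
16.4667 [ 0.489  -0.2215  0.0776] [0.0002 0.6949 0.7191 0.0001] [-0.369  -0.3228 -2.9302] 0.026527466412819733
16.5167 [ 0.48894802 -0.22148552  0.07742822] [8.47716387e-05 6.94851641e-01 7.19153104e-01 5.11203026e-05] [-0.10331985 -0.35427276 -3.85915448]
```

View pics/b2_h.png

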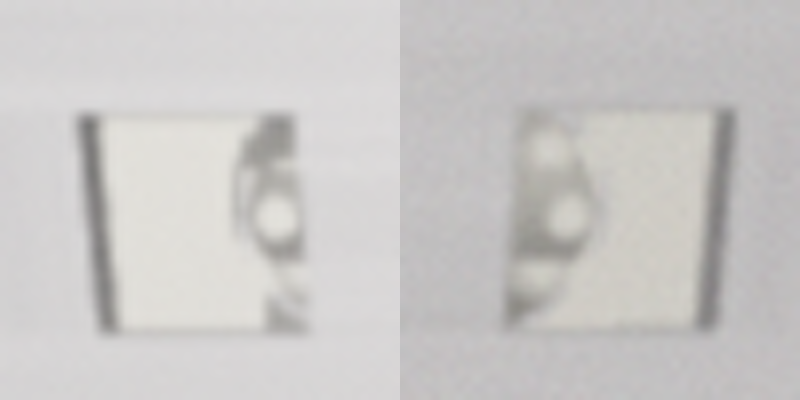

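```bash
python3 - <<'E'
from h import *
np.set_printoptions(precision=4,suppress=True)
s=dict(np.load('b2.npz'));W=cam('wrist',s)
zt=s['tool_pos'][2]+.0106+.004
px=lambda x,y,r:((x-400)/8+385-.44 if r else x/8+195-.44, y/8+105-.44)
H=lambda c,r:np.mean([onz(W,*px(*p,r),zt) for p in c],0)
hl=H([(78,115),(294,115),(108,330),(308,330)],0); hr=H([(521,109),(735,109),(503,327),(715,327)],1)
for z in (.076,.078):
  sl=onz(W,*px(276,215,0),z); sr=onz(W,*px(568,214,1),z)
  print(z,np.linalg.norm(sl-sr),'diff stud-hole',(sl-hl)[:2],(sr-hr)[:2])
print(hl,hr,np.linalg.norm(hl-hr),np.linalg.norm(sl-sr))
s=sense();print(s['tool_pos'])
E
```

```text
0.076 0.10093896076049441 diff stud-hole [-0.0002  0.0004] [-0.      0.0017]
0.078 0.09973661852650989 diff stud-hole [-0.0003  0.001 ] [-0.0001  0.0011]
[ 0.4265 -0.2742  0.0922] [ 0.4228 -0.1747  0.0922] 0.09964197453597258 0.09973661852650989
[ 0.4889 -0.2215  0.0774]
```

Call:
arm_command(
  plan=[
    [2.2, [0, 0.1, 0], 0],
    [2.2, [0, 0.1, -0.4], 0],
    [2.2, [0, 0.1, -0.8], 0],
    [2.2, [0, 0.1, -1.1], 0],
    [2.2, [0, 0.1, -1.4], 0],
    [2.2, [0, 0.1, -1.7], 0],
    [2.2, [0, 0.1, -1.7], 0],
  ],
)

```text
t: 17.1
tool_pos: [0.4886, -0.2201, 0.0594]
tool_rot: [-0.001, 0.695, 0.719, 0.0]
force: [-0.3, 0.2, -3.7]
opening: 0.0266
```

```bash
python3 look.py b3 wr; python3 -c "
from h import *
s=sense();print(s['t'],s['tool_pos'],s['tool_rot'],s['force'],s['torque'])
a=cv2.imread('pics/b3_wrist.png')
E=lambda x0,y0,x1,y1,k,g=1.2:cv2.resize(np.clip(a[y0:y1,x0:x1].astype(float)*g,0,255).astype(np.uint8),None,fx=k,fy=k,interpolation=cv2.INTER_CUBIC)
cv2.imwrite('pics/b3_h.png',np.hstack([E(195,105,245,155,8,1.0),E(385,105,435,155,8,1.4)]))
"
```

```text
17.1 [ 0.4886 -0.2201  0.0594] [-0.0005  0.6949  0.7191  0.    ] [-0.3062  0.1676 -3.6884] 0.02660873034427815
17.15 [ 0.48867668 -0.22019896  0.05976344] [-3.67490200e-04  6.94852714e-01  7.19151980e-01  4.01453307e-05] [ 0.55942524 -0.19146805 -2.92692847] [-0.02183364  0.02734549 -0.00066769]
```

View pics/b3_h.png

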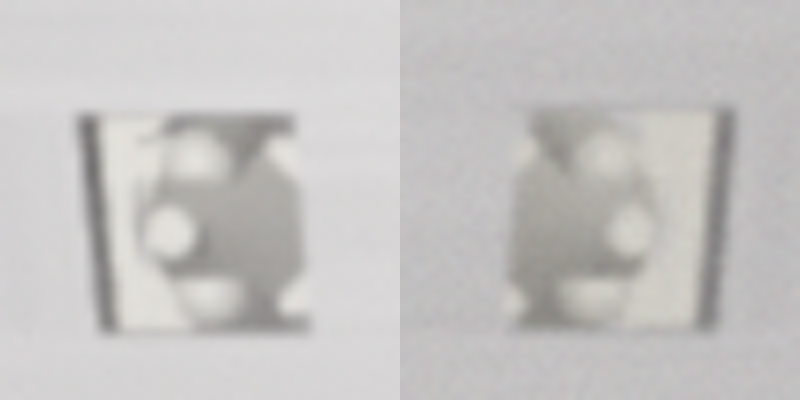

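```bash
python3 - <<'E'
from h import *
np.set_printoptions(precision=4,suppress=True)
s=dict(np.load('b3.npz'));W=cam('wrist',s)
px=lambda x,y,r:((x-400)/8+385-.44 if r else x/8+195-.44, y/8+105-.44)
for zt in (.0743,.0757):
  H=lambda c,r:np.mean([onz(W,*px(*p,r),zt) for p in c],0)
  hl=H([(78,115),(294,115),(108,330),(308,330)],0); hr=H([(521,109),(735,109),(503,327),(715,327)],1)
  for z in (.076,.078):
    sl=onz(W,*px(170,230,0),z); sr=onz(W,*px(630,230,1),z)
    print(zt,z,np.linalg.norm(sl-sr),np.linalg.norm(hl-hr),'diff stud-hole',(sl-hl)[:2],(sr-hr)[:2])
s=sense();print(s['tool_pos'])
E
```

```text
0.0743 0.076 0.10091926916599121 0.09946884655197036 diff stud-hole [ 0.0004 -0.0012] [0.0006 0.0003]
0.0743 0.078 0.09957157486826186 0.09946884655197036 diff stud-hole [ 0.0003 -0.0005] [ 0.0006 -0.0004]
0.0757 0.076 0.10091926916599121 0.0985494550522368 diff stud-hole [ 0.0004 -0.0017] [0.0006 0.0007]
0.0757 0.078 0.09957157486826186 0.0985494550522368 diff stud-hole [ 0.0004 -0.001 ] [0.0006 0.0001]
[ 0.4887 -0.2202  0.0598]
```

Call:
arm_command(
  plan=[
    [2.2, [0.05, -0.05, 0], 0],
    [2.2, [0.05, -0.05, -0.2], 0],
    [2.2, [0.05, -0.05, -0.4], 0],
    [2.2, [0.05, -0.05, -0.6], 0],
    [2.2, [0.05, -0.05, -0.7], 0],
    [2.2, [0.05, -0.05, -0.7], 0],
  ],
)

```text
t: 17.65
tool_pos: [0.4893, -0.2214, 0.0544]
tool_rot: [0.0, 0.695, 0.719, -0.0]
force: [-6.6, 0.9, 8.7]
opening: 0.0266
```

```bash
python3 -c "
from h import *
s=sense();print(s['t'],s['tool_pos'],s['tool_rot'],s['force'],s['torque'])
"
```

```text
17.65 [ 0.48929218 -0.22138068  0.05442894] [ 3.67668722e-04  6.94932845e-01  7.19074420e-01 -4.28676840e-04] [-6.58500131  0.93279117  8.69289344] [ 0.15786449  1.41919942 -0.05658031]
```

Call:
arm_command(
  plan=[
    [2.2, [-0.1, 0, 0], 0],
    [2.2, [-0.1, 0, 0], 0],
  ],
)

```text
t: 17.82
tool_pos: [0.4892, -0.2214, 0.0545]
tool_rot: [0.001, 0.695, 0.719, 0.0]
force: [-1.6, 1.3, 6.5]
opening: 0.0266
```

```bash
python3 -c "
from h import *
s=sense();print(s['t'],s['tool_pos'],s['tool_rot'],s['force'],s['torque'])
"
```

```text
17.8167 [ 0.48917327 -0.22140561  0.05445474] [1.06752033e-03 6.94856164e-01 7.19147885e-01 2.99954739e-04] [-1.59006208  1.27647104  6.52834349] [ 0.19912442  0.44920625 -0.07999266]
```

Call:
arm_command(
  plan=[
    [2.2, [-0.02, 0, -0.1], 0],
    [2.2, [-0.02, 0, -0.2], 0],
    [2.2, [-0.02, 0, -0.3], 0],
    [2.2, [-0.02, 0, -0.3], 0],
  ],
)

```text
t: 18.15
tool_pos: [0.4894, -0.2217, 0.053]
tool_rot: [0.002, 0.695, 0.719, 0.0]
force: [-5.7, 2.3, 18.5]
opening: 0.027
```

```bash
python3 -c "
from h import *
s=sense();print(s['t'],s['tool_pos'],s['tool_rot'],s['force'],s['torque'])
"
```

```text
18.15 [ 0.4893843  -0.22174647  0.05302984] [1.73269409e-03 6.94861691e-01 7.19141282e-01 2.10438886e-04] [-5.70542825  2.30908209 18.50295232] [ 0.76565472  1.21054033 -0.17531899]
```

```bash
python3 look.py b4 wr,si,sc; python3 -c "
from h import *
s=sense();print(s['t'],s['tool_pos'],s['tool_rot'],s['force'],s['torque'])
a=cv2.imread('pics/b4_wrist.png')
E=lambda x0,y0,x1,y1,k,g=1.2:cv2.resize(np.clip(a[y0:y1,x0:x1].astype(float)*g,0,255).astype(np.uint8),None,fx=k,fy=k,interpolation=cv2.INTER_CUBIC)
cv2.imwrite('pics/b4_h.png',np.hstack([E(195,105,245,155,8,1.0),E(385,105,435,155,8,1.4)]))
a=cv2.imread('pics/b4_side.png');i=E(300,200,430,310,6,1.3)
cv2.imwrite('pics/b4_s.png',cv2.resize(i,(780,590)))
"
```

```text
18.15 [ 0.4894 -0.2217  0.053 ] [0.0017 0.6949 0.7191 0.0002] [-5.7054  2.3091 18.503 ] 0.026950202752604784
18.3 [ 0.48937673 -0.22174441  0.05297063] [1.70789754e-03 6.94873450e-01 7.19129971e-01 2.37539329e-04] [-4.75744308  3.31159543 17.41590826] [ 0.7919167   1.21035523 -0.22430108]
```

View pics/b4_h.png

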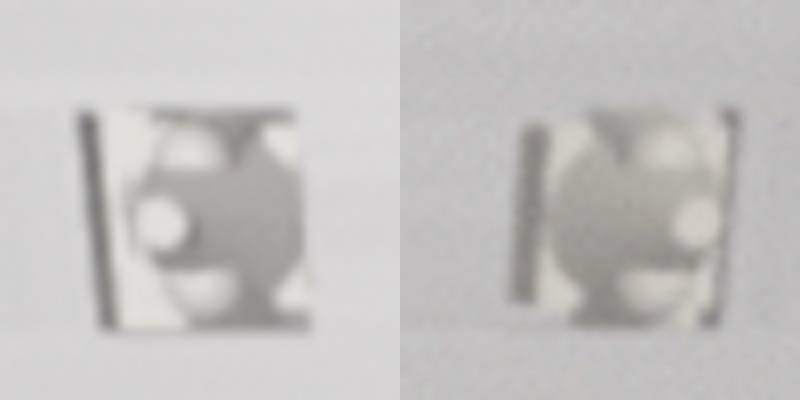

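View pics/b4_s.png

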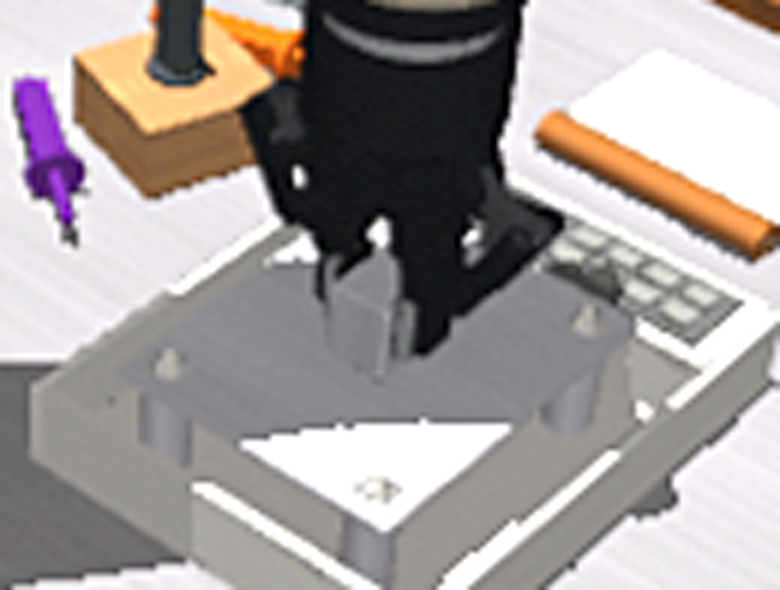

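```bash
python3 - <<'E'
from h import *
np.set_printoptions(precision=4,suppress=True)
s=dict(np.load('b4.npz'));W=cam('wrist',s)
px=lambda x,y,r:((x-400)/8+385-.44 if r else x/8+195-.44, y/8+105-.44)
for zt in (.0676,):
  H=lambda c,r:np.mean([onz(W,*px(*p,r),zt) for p in c],0)
  hl=H([(78,110),(294,110),(108,328),(308,328)],0); hr=H([(521,109),(738,109),(503,327),(717,327)],1)
  for z in (.076,.078):
    sl=onz(W,*px(160,222,0),z); sr=onz(W,*px(697,222,1),z)
    print(zt,z,np.linalg.norm(sl-sr),np.linalg.norm(hl-hr),'diff stud-hole',(sl-hl)[:2],(sr-hr)[:2])
E
```

```text
0.0676 0.076 0.10111119083080532 0.09962420460304608 diff stud-hole [-0.0001  0.0005] [-0.0001  0.002 ]
0.0676 0.078 0.09969899117117703 0.09962420460304608 diff stud-hole [-0.0002  0.0012] [-0.0002  0.0013]
```

Call:
arm_command(
  plan=[
    [2.2, [0, 0, 0.3], 0],
    [2.2, [-0.05, 0.12, 0.3], 0],
    [2.2, [-0.05, 0.12, 0.3], 0],
    [2.2, [-0.05, 0.12, 0.2], 0],
    [2.2, [-0.05, 0.12, 0.1], 0],
    [2.2, [-0.05, 0.12, 0], 0],
    [2.2, [-0.05, 0.12, 0], 0],
  ],
)

```text
t: 18.88
tool_pos: [0.4892, -0.2212, 0.053]
tool_rot: [0.002, 0.695, 0.719, -0.0]
force: [-3.0, -0.9, 16.2]
opening: 0.0264
```

```bash
python3 -c "
from h import *
s=sense();print(s['t'],s['tool_pos'],s['tool_rot'],s['force'],s['torque'])
"
```

```text
18.8833 [ 0.48921417 -0.22124248  0.0530369 ] [ 2.40676753e-03  6.94906908e-01  7.19095680e-01 -4.92977899e-06] [-3.00817031 -0.94750061 16.22103448] [-0.09633592  0.72078898 -0.0395978 ]
```

Call:
arm_command(
  plan=[
    [2.2, [-0.05, 0, -0.1], 0],
    [2.2, [-0.05, 0, -0.2], 0],
    [2.2, [-0.05, 0, -0.2], 0],
  ],
)

```text
t: 19.13
tool_pos: [0.489, -0.2213, 0.0508]
tool_rot: [0.003, 0.695, 0.719, 0.0]
force: [0.1, -3.2, 9.9]
opening: 0.0268
```

```bash
python3 -c "
from h import *
s=sense();print(s['t'],s['tool_pos'],s['tool_rot'],s['force'],s['torque'])
"
```

```text
19.1333 [ 0.48895233 -0.22129901  0.05080796] [2.62592846e-03 6.94880380e-01 7.19120536e-01 1.29031509e-04] [ 0.11041058 -3.15554321  9.8935412 ] [-0.56980739 -0.23436131 -0.01903804]
```

Call:
arm_command(
  plan=[
    [2.2, [0, 0, -0.1], 0],
    [2.2, [0, 0, -0.2], 0],
    [2.2, [0, 0, -0.2], 0],
  ],
)

```text
t: 19.38
tool_pos: [0.4889, -0.2212, 0.0482]
tool_rot: [0.002, 0.695, 0.719, 0.0]
force: [2.5, -2.5, 6.1]
opening: 0.0269
```

```bash
python3 look.py b5 si,wr; python3 -c "
from h import *
s=sense();print(s['t'],s['tool_pos'],s['tool_rot'],s['force'],s['torque'])
a=cv2.imread('pics/b5_side.png')
cv2.imwrite('pics/b5_s.png',cv2.resize(np.clip(a[200:310,300:430]*1.3,0,255).astype(np.uint8),(780,590),interpolation=cv2.INTER_CUBIC))
"
```

```text
19.3833 [ 0.4889 -0.2212  0.0482] [0.0024 0.6949 0.7191 0.0002] [ 2.5032 -2.4789  6.1069] 0.026851567253960474
19.4833 [ 0.48877149 -0.22106848  0.04760418] [2.18017205e-03 6.94936615e-01 7.19067660e-01 2.20172544e-04] [ 1.49944059 -5.40077377 -1.5951691 ] [-1.02845758 -0.94217973 -0.19002899]
```

View pics/b5_s.png

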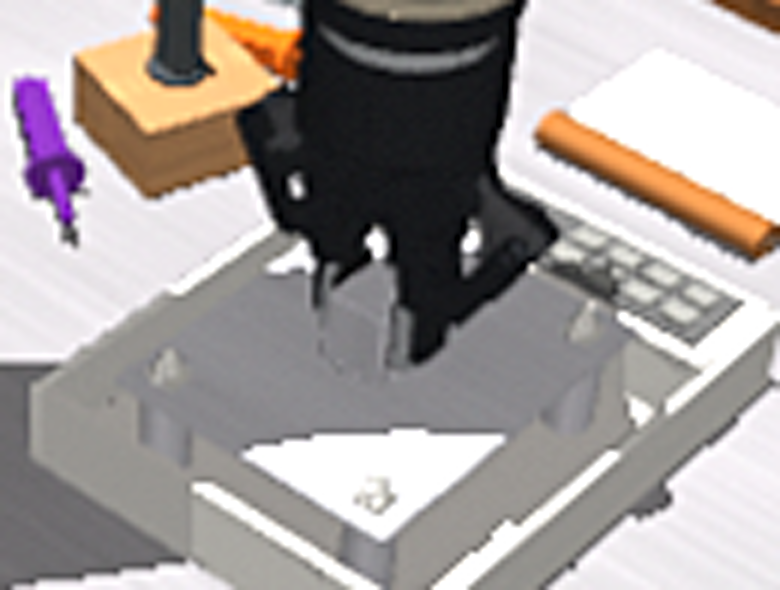

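View pics/b5_wrist.png

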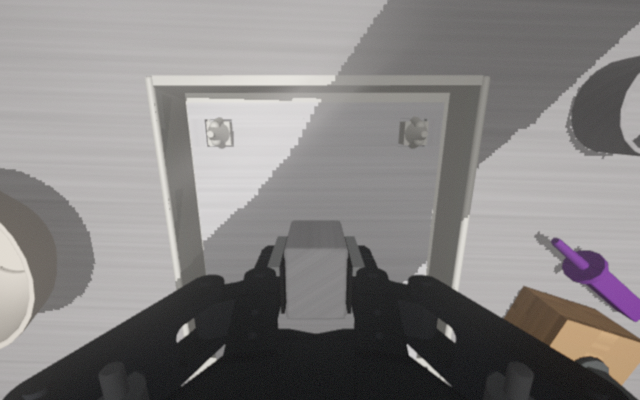

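Call:
arm_command(
  plan=[
    [2.2, [0, -0.05, -0.1], 0],
    [2.2, [0, -0.05, -0.2], 0],
    [2.2, [0, -0.05, -0.3], 0],
    [2.2, [0, -0.05, -0.3], 0],
  ],
)

```text
t: 19.82
tool_pos: [0.488, -0.2206, 0.0453]
tool_rot: [0.001, 0.695, 0.719, 0.0]
force: [-1.3, 2.1, 19.0]
opening: 0.0266
```

```bash
python3 -c "
from h import *
s=sense();print(s['t'],s['tool_pos'],s['tool_rot'],s['force'],s['torque'])
"
```

```text
19.8167 [ 0.48802689 -0.22060234  0.04527875] [1.02718885e-03 6.94749482e-01 7.19251004e-01 3.08189608e-04] [-1.33872249  2.1274373  19.00360784] [ 0.55700633  0.60910615 -0.01154071]
```

Call:
arm_command(
  plan=[
    [2.2, [0, 0, -0.15], 0],
    [2.2, [0, 0, -0.15], 0],
    [2.2, [0, 0, -0.15], 0],
  ],
)

```text
t: 20.07
tool_pos: [0.4881, -0.2206, 0.0452]
tool_rot: [0.001, 0.695, 0.719, 0.0]
force: [-6.9, 5.6, 31.1]
opening: 0.0269
```

```bash
python3 look.py b6 si,wr,sc; python3 -c "
from h import *
s=sense();print(s['t'],s['tool_pos'],s['tool_rot'],s['force'],s['torque'])
a=cv2.imread('pics/b6_side.png')
cv2.imwrite('pics/b6_s.png',cv2.resize(np.clip(a[200:310,300:430]*1.3,0,255).astype(np.uint8),(780,590),interpolation=cv2.INTER_CUBIC))
a=cv2.imread('pics/b6_scene.png')
cv2.imwrite('pics/b6_sc.png',cv2.resize(np.clip(a[125:205,235:335]*1.8,0,255).astype(np.uint8),(750,600),interpolation=cv2.INTER_CUBIC))
a=cv2.imread('pics/b6_wrist.png')
E=lambda x0,y0,x1,y1,k,g=1.2:cv2.resize(np.clip(a[y0:y1,x0:x1].astype(float)*g,0,255).astype(np.uint8),None,fx=k,fy=k,interpolation=cv2.INTER_CUBIC)
cv2.imwrite('pics/b6_h.png',np.hstack([E(195,105,245,155,8,1.0),E(385,105,435,155,8,1.4)]))
"
```

```text
20.0667 [ 0.4881 -0.2206  0.0452] [0.0012 0.6947 0.7193 0.0002] [-6.8801  5.5563 31.1071] 0.02687854489304089
20.2167 [ 0.48808893 -0.22064067  0.04523701] [1.27857372e-03 6.94688828e-01 7.19309215e-01 2.24692062e-04] [-8.11964285  5.72756333 31.20633588] [ 1.36090259  1.71577978 -0.03154894]
```

View pics/b6_s.png

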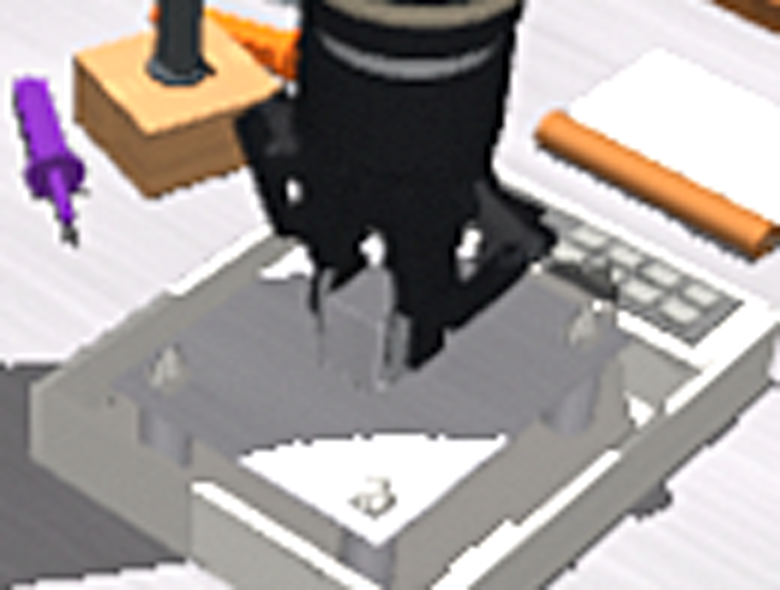

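View pics/b6_sc.png

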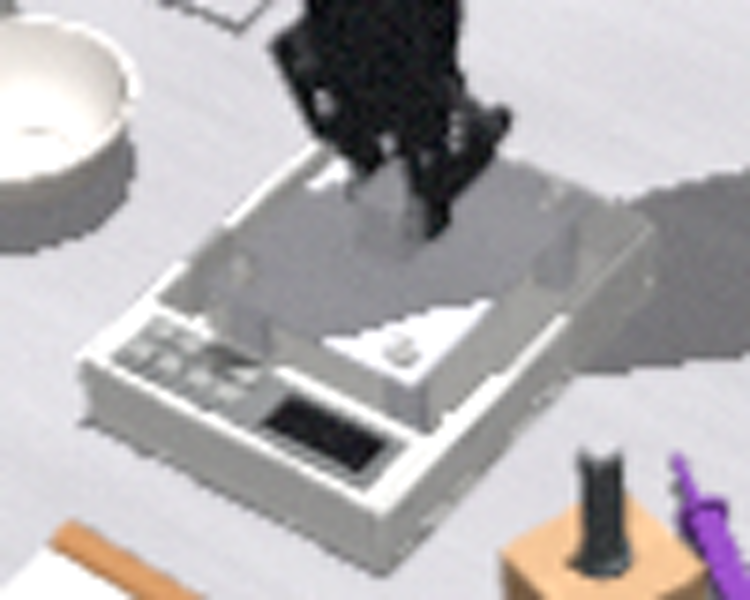

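View pics/b6_h.png

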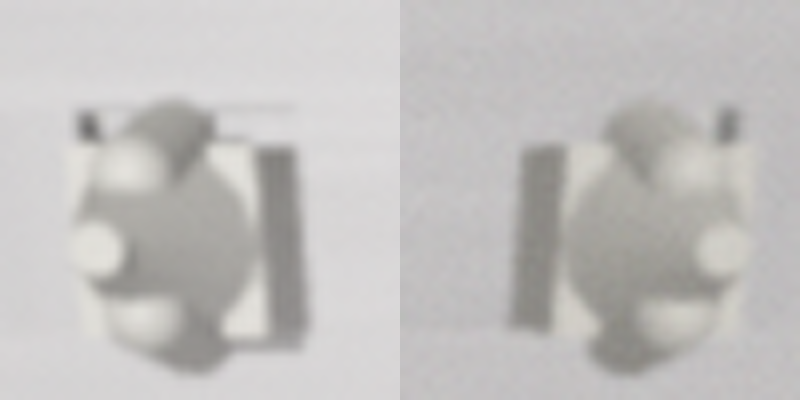

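Call:
arm_command(
  plan=[
    [2.2, [0, 0, 0.2], 0],
    [2.2, [0, 0, 0.3], 0],
    [3.2, [0, 0, 0.3], 0],
    [4.5, [0, 0, 0.3], 0],
    [4.5, [0, 0, 0.3], 0],
    [4.5, [0, 0, 0.3], 0],
    [4.5, [0, 0, 2], 0],
    [4.5, [0, 0, 6], 0],
    [4.5, [0, 0, 10], 0],
    [4.5, [0, 0, 13], 0],
  ],
)

```text
t: 21.05
tool_pos: [0.4872, -0.2201, 0.1743]
tool_rot: [0.0, 0.695, 0.719, 0.0]
force: [0.6, -0.6, -0.1]
opening: 0.0451
```

Call:
arm_command(
  plan=[
    [4.5, [3, 0, 2], 0],
    [4.5, [7, 0, 4], 0],
    [4.5, [11, 0, 5], 0],
    [4.5, [12, 0, 5], 0],
    [4.5, [12, 0, 5], 0],
    [4.5, [12, 0, 5], 0],
  ],
)

```text
t: 21.55
tool_pos: [0.6072, -0.2199, 0.2206]
tool_rot: [-0.001, 0.695, 0.719, -0.0]
force: [-0.5, 0.7, -0.2]
opening: 0.0449
```

```bash
python3 look.py b7 si,wr,sc; python3 -c "
from h import *
a=cv2.imread('pics/b7_side.png')
cv2.imwrite('pics/b7_s.png',cv2.resize(np.clip(a[200:310,300:430]*1.3,0,255).astype(np.uint8),(780,590),interpolation=cv2.INTER_CUBIC))
"
```

```text
21.55 [ 0.6072 -0.2199  0.2206] [-0.001   0.6946  0.7194 -0.0002] [-0.5414  0.712  -0.2021] 0.04488482254220139
```

View pics/b7_s.png

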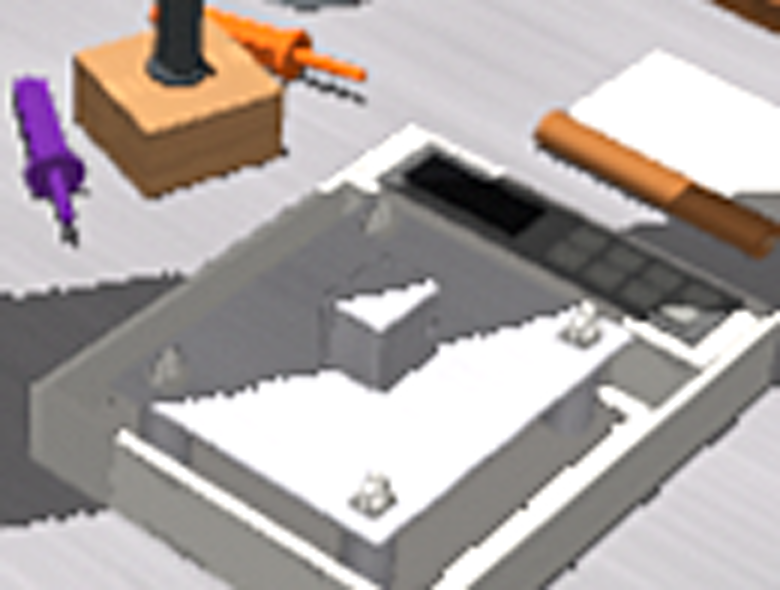

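View pics/b7_wrist.png

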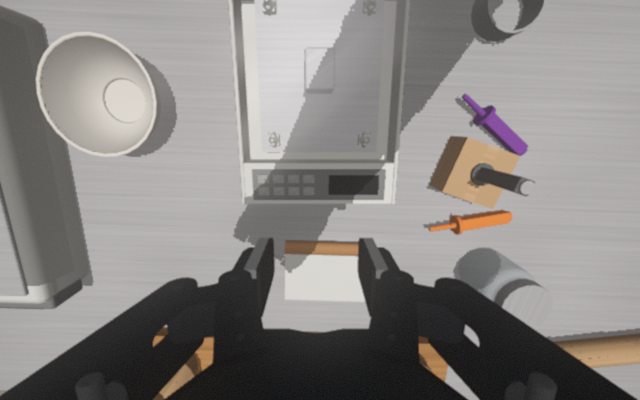

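View pics/b7_scene.png

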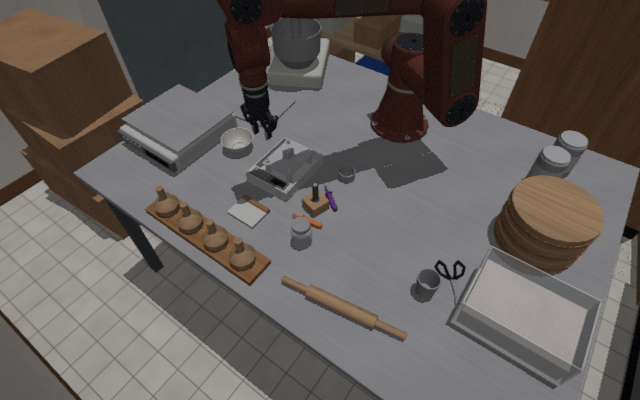

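```bash
python3 - <<'E'
from h import *
np.set_printoptions(precision=4,suppress=True)
a=cv2.imread('pics/b7_wrist.png')
E=lambda cx,cy,g:cv2.resize(np.clip(a[max(cy-18,0):max(cy-18,0)+36,cx-18:cx+18].astype(float)*g,0,255).astype(np.uint8),(380,290),interpolation=cv2.INTER_CUBIC)
cv2.imwrite('pics/b7_4.png',np.vstack([np.hstack([E(269,8,1),E(370,8,1.4)]),np.hstack([E(274,139,1.1),E(364,139,1.1)])]))
crop(a,240,0,410,165,3.5,'pics/b7_p.png')
s=sense();print(s['t'],s['tool_pos'],s['force'])
E
```

```text
21.7 [ 0.6062 -0.2201  0.2216] [-0.277  -0.3397 -0.529 ]
```

View pics/b7_4.png

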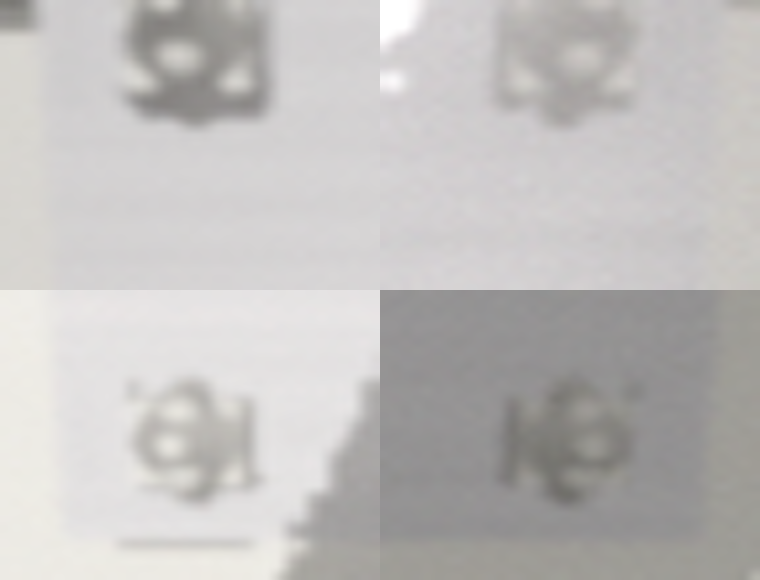

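View pics/b7_p.png

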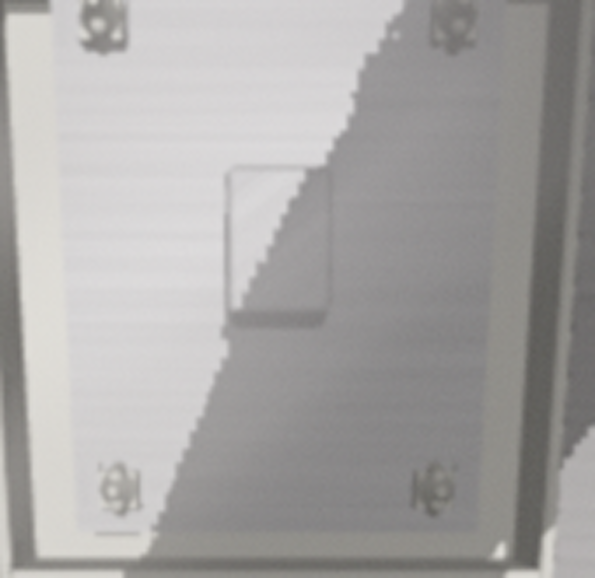

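```bash
python3 -c "
from station import *
s=sense();print(s['t'],s['joint_vel'],s['force'])
print(job_done())"
```

```text
21.7 [-0.00160575 -0.0116504  -0.00409508 -0.00097045  0.0025438   0.00229519] [-0.27699723 -0.33971154 -0.52900265]
the job is handed in; nothing more can be done
None
```

I carried out every step and handed the job in at 21.7 s of the 59 s allowed. `job_done()` gave no verdict.

- **Pin:** I drove it down with the steel punch until the force rose to 21 N with no further travel, which I took as its end stop (26 mm). The tip was then at about 34 to 35 mm by the arm's position. The side camera had shown the pin coming out under the bridge on the way down. A camera estimate taken part-way down read about 2 mm higher than the arm's position, so I relied on the stop.
- **Punch:** It stands upright in the block's hole again. The side, wrist and scene pictures after release show this.
- **Carrier:** I lowered it with the holes centred on the studs to about 1 mm, then pressed.
    - The first press stuck at about 20 N. I corrected it by about 1 mm sideways, and the plate then sprang down.
    - It ended on a firm stop at 31 N, with the underside at about 56 mm and under 0.3° of tilt. That is more than the 12 to 18 N given for the four clicks.
    - The last wrist picture shows barbs out over the plate at all four holes. The two studs nearest the arm are partly cut off at the picture's top edge, but I had seen their barbs out before release. I did not measure the height at each hole separately.
- **Bystanders:** In the last pictures the jar, cutter ring, bowl and cup look unmoved; I did not measure them. The purple and orange look-alike punches toppled early on, before I touched anything.
- **Disagreement with the description:** In the pictures the fingertips sat about 20 mm behind the TCP, where the description puts them 14 mm ahead of it. I set the grasp heights from the pictures.

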